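# Expose a ringed colony with the spot lamp, shutter held at half

### The arm

A 6-joint arm with a two-finger parallel gripper is mounted at the origin on a cart in front of the work surface, level with it; the furniture and walls round the work are solid. World frame = base frame: x ahead of the robot, y to its left, z up, the work surface at z = 0. Lengths are in m, angles in degrees, forces in N, time in s.
With the tool pointing down it reaches from about 0.4 to 0.825 m from the base axis. Payload 7 kg.
Tool frame: the origin (TCP) lies at the centre of the arm's flange, where the gripper is bolted on; the fingertips stand 178 mm ahead of it and the grasp point (between the pads) lies ahead of it (ctrl.grip_depth is the z of the grasp point in the tool frame, in m); z points along the fingers, x is the direction in which the jaws open and shut, and the axes are right-handed (so a half turn about z gives the same grasp; the last joint's range is limited). The gripper opens to 88 mm and grips with 3 to 60 N. Pads are 19 mm wide; open, the fingers measure 130 mm over their backs; the gripper's body (78 mm by 193 mm) begins 47 mm behind the grasp point.
Start: joints at [-52.649, 20.546, 0.682, 0, -70.136, -16.507], TCP at [0.24, -0.631, 0.405] pointing down, gripper open.
Joint ranges: [-176.03, 176.03], [-82.01, 121.73], [-58.28, 71.71], [-173.87, 95.51], [-174.79, -0.11], [-173.66, 173.66]. Speed limits (degrees/s): [136.94, 136.94, 172.46, 180, 180, 180].

### API

Orientations are given as [roll, pitch, yaw] about the fixed x, y, z axes, in that order (R = Rz(yaw) Ry(pitch) Rx(roll)).
In Python, from plant import ctrl gives the robot as it stands.
- The arm moves only by the tool carry_out, never from a script. Its arguments are lists of equal length, an entry for each row: "linear": the shift along the tool's x, y, z in cm, a list of three; "twist": the turn about the tool's z in degrees. In form: {"linear": [[tx, ty, tz], ...], "twist": [twist, ...]}. A call has 1 to 12 rows; each row is the pose to reach, as a shift and turn from the pose measured when the call began, along the tool's axes at that moment; what a row does not reach only later rows make up. A row lasts 1/12 s, in which the tool goes at most 41.7 mm and 7.16 degrees, less where a joint would pass 70% of its speed; a pose out of reach is approached as far as the arm can. A call with a gripper value outside its range is refused whole. "fingers" is the gripper's target within -1 to 1 (fully open at 1, half-way at 0, shut at -1), set as the call begins (left out, the last holds). The fingers move at their own pace and stop on an object; the grip force is fixed at half the most. Time passes only in rows, so rows that repeat a pose let the fingers close. It gives the time, the measured TCP pose, the force and the opening at its end, in the units of the state.
- ctrl.get_obs(): the state, without advancing time (a new reading comes with each control period).
- ctrl.snapshot(name): name is "scene" or "top"; returns the picture (384x512x3 uint8, blue, green, red); there is no depth.
- ctrl.camera_params(name): a dict with "fovy" (degrees; the focal length in pixels is half the picture's height over the tangent of half this angle, whatever the lens; pixels are square), "cx", "cy" (the principal point, pixels), "dist" ([k1, k2, p1, p2, k3] as OpenCV has them; the pictures are not rectified), "eye" and "rotation" of the camera in the world. Camera axes: x right, y down, z forward; pixel columns grow to the right and rows downward; lengths in m; the calibration is good to about 2 mm. A picture is of the moment at which its call begins. camera_params takes no time and is no camera call.
- ctrl.close_job(): hands the job in, once; it reports no verdict.
The state is a dict: "clock": time; "joint_pos": joint angles; "qvel": joint speeds; "tau": joint torques, N m; "tool_pos": TCP position; "orientation": TCP orientation; "force": force on the tool from outside, world axes, zero at the start; "moment": the same for the moment, N m; "opening": finger opening in m.
Only numpy, scipy, OpenCV 4.12 (cv2) and the standard library are available. Lean on these libraries where they do the work, as an engineer would, in place of code of your own. Each camera call takes 0.05 s, during which the arm holds its last target.

### The job

Take the dish carrier by its upright tab and slide it flat along the stage until the colony with the ink ring round it sits right under the nozzle of the spot lamp, then let go of the carrier. Only then, to give that colony half light, pull the lamp's spring-closed shutter by its knob towards the robot to the half-open tick (the long middle one), never past the next tick, and keep holding it there against its spring: the program finishes while the robot is still holding the shutter half open. Do not knock the light tube or push the timer, the marker or the spare dish about.

Things in the scene. Friction and masses are not known exactly. Their poses are not given: they have to be found in the camera images.
- nozzle_tip (a point): Middle of the nozzle's mouth (10 mm bore, 13 mm outside) at the end of the spot lamp's fixed light tube; it points straight down. 43 mm above the bench, 31 mm above the stage; the dish's rim passes 11 mm below it. Axes are the lamp's.
- spot_lamp: Whole fixed lamp; place and yaw (within 0.2 rad) vary. Origin on the bench below the nozzle; x points away from the robot at yaw 0, y left. The grey flat stage, top 12 mm up, reaches x -100 to +83 mm, y -94 to +98 mm. Right of it: dark shutter block (y -100 to -134 mm, x -55 to +64 mm, 120 mm tall), then white lamp house (y to -246 mm, x -59 to +64 mm, 114 mm tall).
- light_tube: Light tube, not to be knocked; origin and axes as the lamp's. From the shutter block a level tube 23 mm thick (flange 36 mm), axis 85 mm above the bench at the lamp's x = 0, leads to a 30 mm mirror block over the nozzle, its top 100 mm above the bench.
- ringed_colony (a point): Colony to expose: white 3.6 mm dot inside a black 9 mm ink ring on the cream agar (five other dots have no ring). 14 mm off the centre of a petri dish 63 mm wide, 15 mm high, which sits loose (about 2 mm play) in the carrier's round pocket, turned any way. About 27 mm above the bench with the carrier flat on the stage. The dish follows the carrier.
- carrier_tab (a point): Grip point of the loose dish carrier (0.3 kg, varies), in the middle of its upright black tab: 30 mm long (own x), 12 mm thick (own y, pinch across this), top 18 mm above the point. The point is 36 mm above the carrier's underside, 48 mm above the bench. Start place and yaw (within 0.45 rad of the robot's axes) vary; the tab is on the robot's side.
- carrier: The dish carrier: aluminium plate 84 x 84 x 5 mm lying flat on the stage, free to slide any way. Origin under its centre, z up. Round dish pocket about its centre with a lip 5.5 mm high; a flat arm 26 mm wide and 5 mm thick runs along -x to the tab, whose middle is 115 mm from the centre.
- shutter_knob (a point): Grip point of the shutter's knob, an upright black ribbed cylinder 16 mm wide, 38 mm tall, its top 13.5 mm above the point, its foot 24.5 mm below on a 28 x 17 mm carriage on top of the shutter block. 150 mm above the bench; all round it is lower than 126 mm. Axes as the lamp's; the shutter opens along -x, towards the robot.
- shutter (a joint): Opening in m: 0 shut, 0.020 half, 0.040 fully open at its stop; the knob moves as far. A spring pulls it shut: about 2.5 N when shut, 7.5 N at half, 12.5 N fully open. Five white ticks on the block left of the knob mark 0, 10, 20, 30, 40 mm (0 farthest from the robot; the half tick is longer and broader); a black line on the carriage is the pointer.
- lab_timer: Bystander: white timer 66 x 66 x 18 mm lying flat, to the right in front of the lamp; origin under its centre.
- marker: Bystander: pen 140 mm long (own y), 15 mm thick, lying on the bench at the right; origin under its centre.
- spare_dish: Bystander: petri dish 63 mm wide, 15 mm high, on the bench right of the lamp; origin under its centre.
There are look-alikes about, which are no part of the job. Leave any blue look-alike of the part that bears ringed_colony alone.

How it is judged:
By the outcome, as a careful person would: the job done as asked, in the order asked, and still so for the second after the job is handed in, while the arm keeps its last pose, push and grip.
It also fails if it takes over 48 s, if anything falls off the work surface, if the arm or the gripper's body presses on something with over 40 N, if the wrist force passes 120 N, or if a joint passes its speed limit or range.

## Working session

There is one attempt and no reset: what is moved stays moved. The work goes in short steps, Python scripts to look and compute and a tool call to move; the robot and the scene stay as the last step left them, time stands still between calls to the robot, and variables do not carry over. Pictures are saved under pics/ and viewed, and the job is handed in when it is done.

Besides the shell and the picture viewer there is one more tool, called after "Request:" as name([rows], argument=value, ...), one row to a line, values as JSON. carry_out: Moves the arm, as the interface text tells. Its arguments: {"type":"object","properties":{"linear":{"type":"array","items":{"type":"array","items":{"type":"number"}}},"twist":{"type":"array","items":{"type":"number"}},"fingers":{"type":"number"}},"required":["linear","twist"]}

```bash
ls; mkdir -p pics; cat > h.py <<'E'
import numpy as np, cv2
from plant import ctrl
def cam(n):
    p=ctrl.camera_params(n); f=192/np.tan(np.radians(p['fovy'])/2)
    K=np.array([[f,0,p['cx']],[0,f,p['cy']],[0,0,1]]); return K,np.array(p['dist'],float),np.array(p['eye']),np.array(p['rotation']).reshape(3,3)
def ray(n,uv):
    K,d,e,R=cam(n); q=cv2.undistortPoints(np.array([[uv]],float),K,d)[0,0]
    v=R@np.array([q[0],q[1],1]); return e,v
def onz(n,uv,z):
    e,v=ray(n,uv); return e+v*(z-e[2])/v[2]
def proj(n,P):
    K,d,e,R=cam(n); P=np.atleast_2d(P).astype(float)
    r=cv2.projectPoints((P-e)@R,np.zeros(3),np.zeros(3),K,d)[0]; return r[:,0]
def tri(uv1,uv2,n1='scene',n2='top'):
    e1,v1=ray(n1,uv1);e2,v2=ray(n2,uv2)
    v1=v1/np.linalg.norm(v1);v2=v2/np.linalg.norm(v2)
    s=np.linalg.lstsq(np.c_[v1,-v2],e2-e1,rcond=None)[0]
    a=e1+s[0]*v1;b=e2+s[1]*v2; return (a+b)/2,np.linalg.norm(a-b)
E
python3 - <<'E'
from h import *
for n in('scene','top'):
    im=ctrl.snapshot(n); cv2.imwrite(f'pics/{n}0.png',im); cv2.imwrite(f'pics/{n}0b.png',cv2.resize(im,(800,600),interpolation=cv2.INTER_CUBIC))
    print(ctrl.camera_params(n))
print(ctrl.get_obs(),ctrl.grip_depth)
E
```

```text
pics
{'fovy': 56.10901990727411, 'cx': 260.5761941804287, 'cy': 198.59036337058035, 'dist': array([-0.03215251,  0.        ,  0.        ,  0.        ,  0.        ]), 'eye': array([-0.07424109,  0.52811407,  0.70195476]), 'rotation': array([-126.73420678,    0.92741508, -131.61518896])}
{'fovy': 52.741619983263085, 'cx': 256.9114848646111, 'cy': 188.13846535467792, 'dist': array([-0.06014268,  0.        ,  0.        ,  0.        ,  0.        ]), 'eye': array([0.40292167, 0.00873206, 1.11273592]), 'rotation': array([-171.77866485,   -0.49432451,  -88.35982785])}
{'clock': 0.1, 'joint_pos': array([-5.26504022e+01,  2.05871741e+01,  6.38423804e-01, -1.63340430e-02,
       -7.01335956e+01, -1.65065450e+01]), 'qvel': array([-0.03254685, -0.04804695,  0.05013658, -0.01680177,  0.10948453,
        0.07787476]), 'tau': array([-1.19376113e-03, -5.84163737e+01,  2.93750149e+01,  7.01544687e+00,
        1.01350847e-02, -7.50927461e-05]), 'tool_pos': array([ 0.24010288, -0.63067495,  0.4038178 ]), 'orientation': array([-1.79991324e+02, -8.33153847e-02,  1.10837485e+02]), 'force': array([-0.44028943, -0.18095262, -0.79590139]), 'moment': array([-0.0278078 ,  0.00185956, -0.02273558]), 'opening': 0.08740784892365375} 0.1593
```

```bash
python3 - <<'E'
s=open('h.py').read()
s=s.replace("np.array(p['rotation']).reshape(3,3)","Rot.from_euler('xyz',p['rotation'],degrees=True).as_matrix()").replace("import numpy as np, cv2","import numpy as np, cv2\nfrom scipy.spatial.transform import Rotation as Rot")
open('h.py','w').write(s)
E
python3 -c "
from h import *
print(proj('scene',[[.6,0,0]]),proj('top',[[.6,0,0]]))"
```

```text
[[247.02498853 215.50660152]] [[258.54643243 175.93461704]]
```

View pics/scene0b.png

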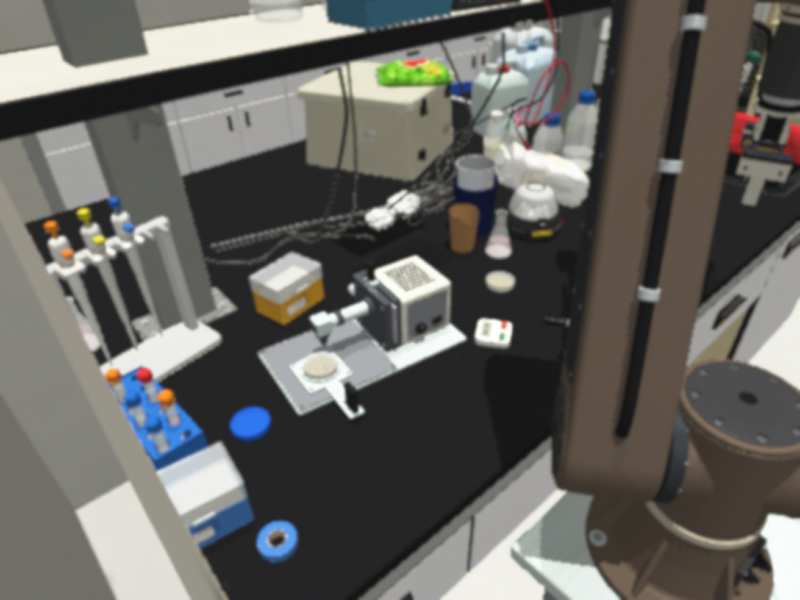

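View pics/top0b.png

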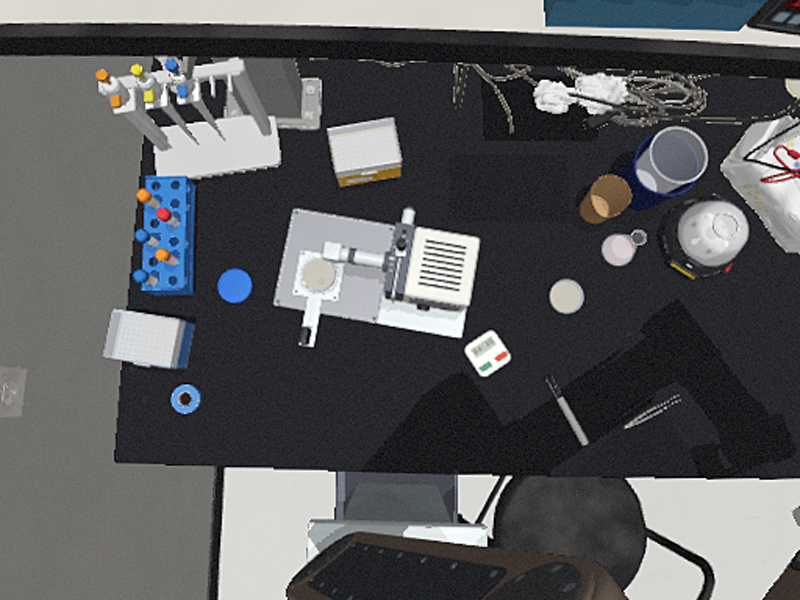

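Both views show the lamp, with the carrier on the stage and its tab at about (348,398) in scene and (307,335) in top (800-px pictures). I'll zoom in.

```bash
python3 - <<'E'
from h import *
a=cv2.imread('pics/scene0.png')[150:280,160:310]; b=cv2.imread('pics/top0.png')[125:225,170:310]
cv2.imwrite('pics/s0c.png',cv2.resize(a,None,fx=5,fy=5,interpolation=cv2.INTER_CUBIC)[:600])
cv2.imwrite('pics/s0c.png',cv2.resize(a,(600,520),interpolation=cv2.INTER_CUBIC))
cv2.imwrite('pics/t0c.png',cv2.resize(b,(770,550),interpolation=cv2.INTER_CUBIC))
E
```

```text
(no output)
```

View pics/s0c.png

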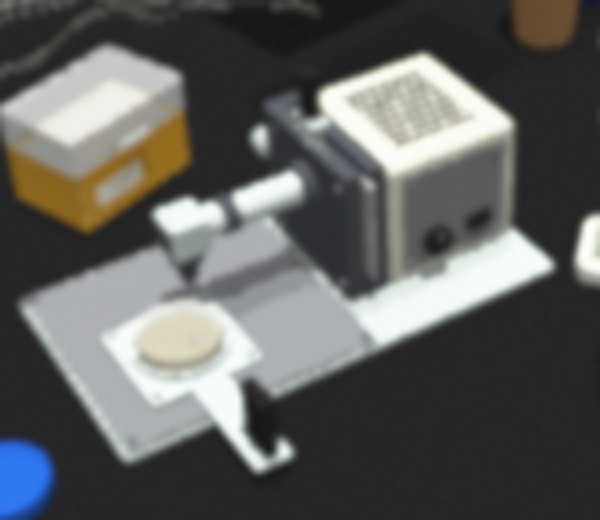

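View pics/t0c.png

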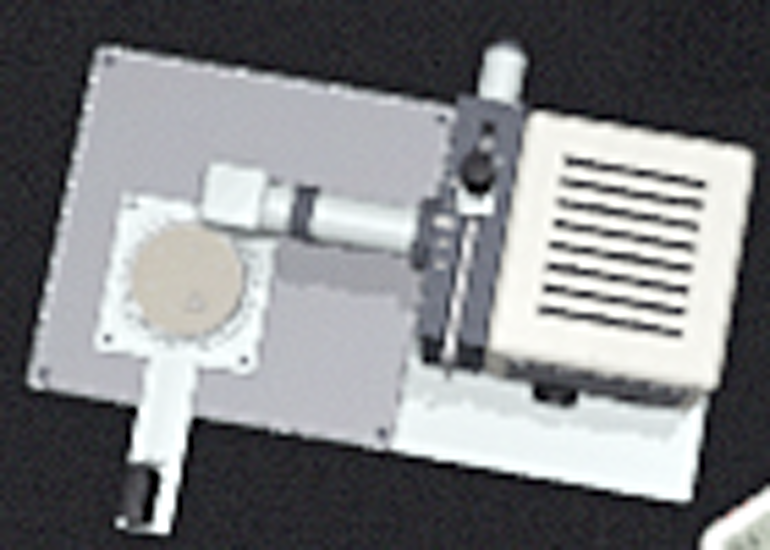

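```bash
python3 - <<'E'
from h import *
for n,(r0,r1,c0,c1) in dict(scene=(195,270,160,260),top=(128,218,170,260)).items():
    im=np.mean([ctrl.snapshot(n).astype(float) for _ in range(6)],0)
    np.save(f'pics/{n}_avg.npy',im)
    c=im[r0:r1,c0:c1]; s=min(800/(c1-c0),600/(r1-r0)); print(n,s)
    c=cv2.resize(c,None,fx=s,fy=s,interpolation=cv2.INTER_CUBIC); cv2.imwrite(f'pics/{n}_z1.png',np.clip((c-60)*1.25,0,255))
    # dish close-up, contrast stretched
    (y,x)=dict(scene=(234,205),top=(176,203))[n]
    d=im[y-16:y+16,x-16:x+16]; d=cv2.resize(d,(576,576),interpolation=cv2.INTER_CUBIC); cv2.imwrite(f'pics/{n}_d1.png',np.clip((d-100)*1.8,0,255))
E
```

```text
scene 8.0
top 6.666666666666667[ WARN:0@4.139] global loadsave.cpp:1063 imwrite_ Unsupported depth image for selected encoder is fallbacked to CV_8U.
```

View pics/scene_z1.png

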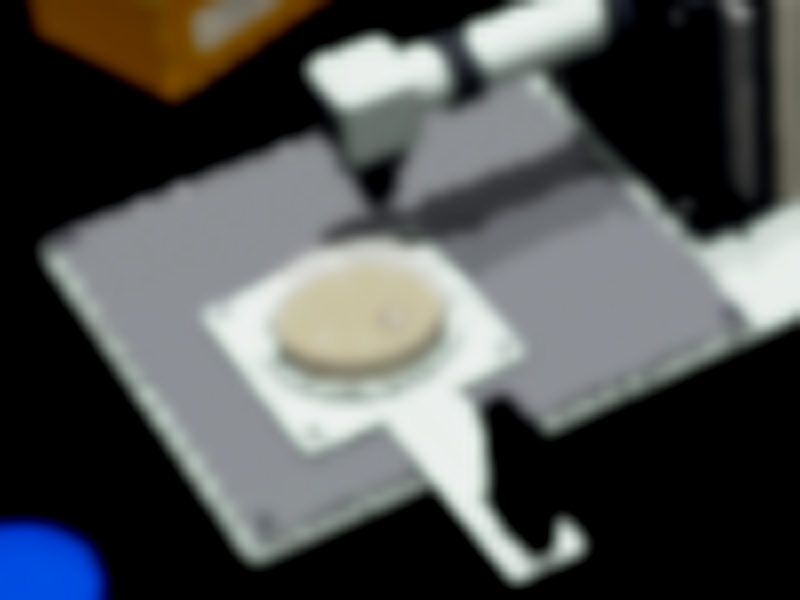

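View pics/top_z1.png

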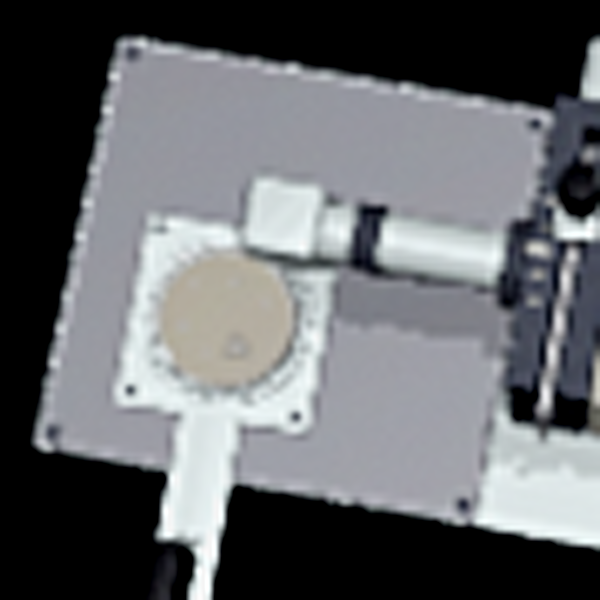

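View pics/scene_d1.png

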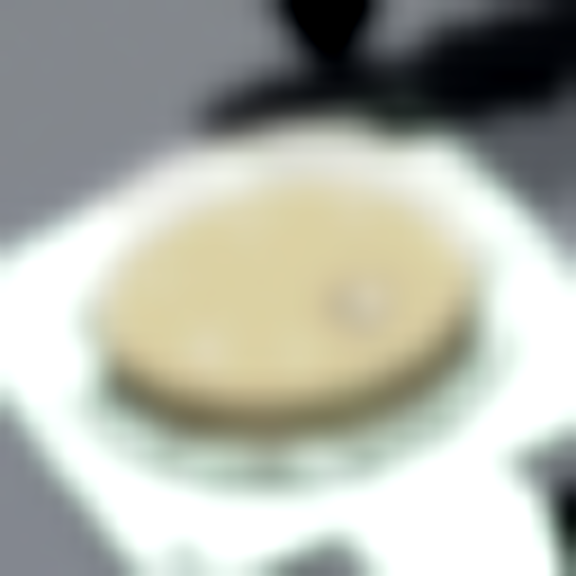

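View pics/top_d1.png

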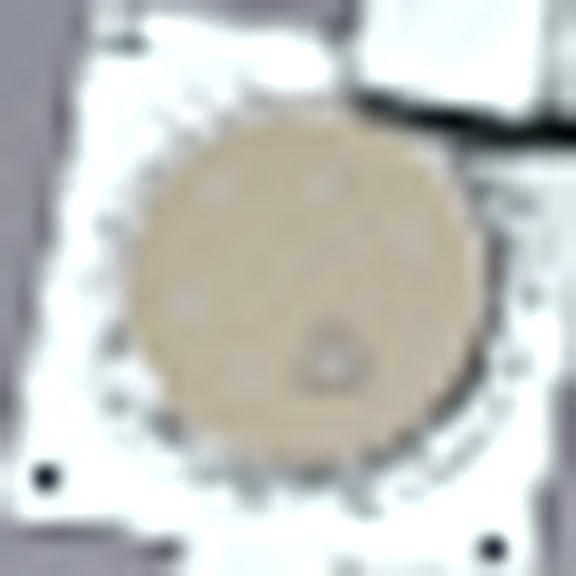

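```bash
python3 - <<'E'
from h import *
T=lambda x,y:(170+x/6.6667-.5,128+y/6.6667-.5)
S=lambda x,y:(160+x/8-.5,195+y/8-.5)
print('colony tri',tri((208.6,234.05),(205.0,179.5)), onz('scene',(208.6,234.05),.027),onz('top',(205,179.5),.027))
for nm,p in dict(TL=T(120,38),BL=T(36,447),BR=T(476,522)).items(): print(nm,onz('top',p,.012)[:2])
for nm,p in dict(TL=S(40,245),BL=S(256,560)).items(): print('s',nm,onz('scene',p,.012)[:2])
# edge fits in top view
im=np.load('pics/top_avg.npy').mean(2)
g=im
def edge(p0,p1,z,n='top'):
    pass
print('noz scene',onz('scene',S(380,212),.043)[:2]); print('mirror top',onz('top',T(284,214),.100)[:2])
E
```

```text
colony tri (array([0.58042666, 0.15225991, 0.0302833 ]), np.float64(0.0017250047043216189)) [0.58434768 0.15097137 0.027     ] [0.58038762 0.15202673 0.027     ]
TL [0.71903185 0.21221882]
BL [0.53657903 0.23833464]
BR [0.5099227  0.04799241]
s TL [0.71914183 0.21622849]
s BL [0.53288353 0.24282794]
noz scene [0.61698974 0.13160429]
mirror top [0.6228524 0.1260359]
```

```bash
python3 - <<'E'
from h import *
D=lambda x,y:(187+x/18-.5,160+y/18-.5)
pts=[(333,360),(215,185),(320,185),(410,240),(190,300),(248,378),(312,282)]
for q in pts:
    P=onz('top',D(*q),.027); uv=proj('scene',P)[0]
    print(q,P[:2].round(4),((uv-[189,218]+.5)*18).round(0))
im=np.load('pics/scene_avg.npy')[218:250,189:221]
im2=np.load('pics/top_avg.npy')[160:192,187:219]
for n,i in(('s',im),('t',im2)):
    d=cv2.resize(i.astype(np.float32),(576,576),interpolation=cv2.INTER_CUBIC)
    b=cv2.GaussianBlur(d,(0,0),40); e=np.clip((d-b)*6+128,0,255)
    cv2.imwrite(f'pics/{n}_hp.png',e.astype(np.uint8))
a=np.hstack([cv2.imread('pics/s_hp.png'),cv2.imread('pics/t_hp.png')]);cv2.imwrite('pics/hp.png',cv2.resize(a,(800,400)))
E
```

```text
(333, 360) [0.5804 0.152 ] [371. 314.]
(215, 185) [0.6079 0.1721] [162. 284.]
(320, 185) [0.6084 0.1554] [250. 234.]
(410, 240) [0.6    0.1408] [358. 218.]
(190, 300) [0.5893 0.1751] [213. 354.]
(248, 378) [0.5771 0.1653] [312. 365.]
(312, 282) [0.5928 0.156 ] [304. 285.]
```

View pics/hp.png

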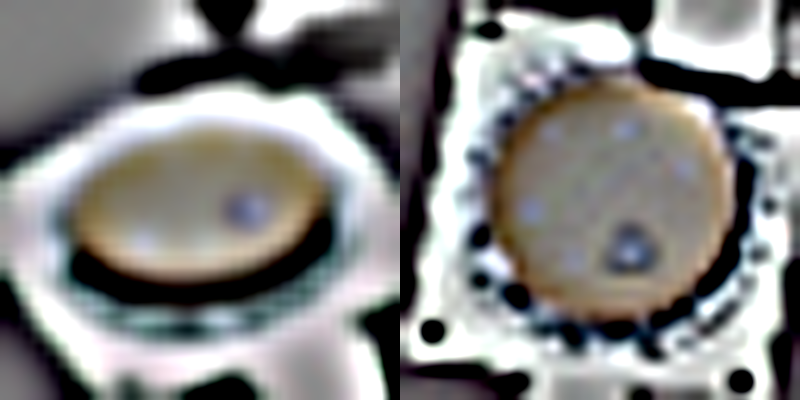

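```bash
cat > lamp.py <<'E'
from h import *
def fit(im):
    g=cv2.resize(im.astype(np.float32).mean(2),None,fx=8,fy=8,interpolation=cv2.INTER_LINEAR)
    up=lambda u:(u+.5)*8-.5
    def scan(P0,P1,out,z):
        pts=[]
        for t in np.linspace(.08,.92,40):
            c=P0+(P1-P0)*t; s=np.arange(-.012,.0125,.0005)
            W=np.array([[*(c+out*k),z] for k in s]); uv=proj('top',W)
            v=np.array([g[int(round(up(b))),int(round(up(a)))] for a,b in uv])
            v=np.array(v); k=np.where((v[:-1]>=90)&(v[1:]<90))[0]
            if len(k): pts.append(W[k[0],:2]+out*.00025)
        pts=np.array(pts); m=np.median((pts-P0)@out); pts=pts[abs((pts-P0)@out-m)<.004]
        vx,vy,x,y=cv2.fitLine(pts.astype(np.float32),cv2.DIST_HUBER,0,.01,.01).ravel()
        return np.array([vx,vy]),np.array([x,y]),len(pts)
    TL=np.array([.719,.2122]);BL=np.array([.5366,.2383]);BR=np.array([.51,.048])
    u=np.array([.990,-.140]);v=np.array([.140,.990])
    L=scan(BL,TL,v,.012); B=scan(TL,TL-v*.15,u,.012); F=scan(BL,BL-v*.08,-u,.012)
    return L,B,F
if __name__=='__main__':
    L,B,F=fit(np.load('pics/top_avg.npy'))
    for q in(L,B,F):print(q, np.degrees(np.arctan2(q[0][1],q[0][0])))
    a1=np.arctan2(L[0][1],L[0][0])
    d=B[0] if B[0][1]>0 else -B[0]; a2=np.arctan2(-d[0],d[1]); dl=L[0] if L[0][0]>0 else -L[0]; a1=np.arctan2(dl[1],dl[0])
    a=(a1+a2)/2; print('yaws',np.degrees([a1,a2]))
    u=np.array([np.cos(a),np.sin(a)]);v=np.array([-u[1],u[0]])
    y=L[1]@v-.098; x=B[1]@u-.083; xf=F[1]@u+.1
    O=x*u+y*v; print('O',O,'via front',xf*u+y*v)
E
python3 lamp.py
```

```text
(array([ 0.9893209 , -0.14575405], dtype=float32), array([0.6415003 , 0.22576417], dtype=float32), 40) -8.380946
(array([0.14491913, 0.9894435 ], dtype=float32), array([0.70998245, 0.1341517 ], dtype=float32), 40) 81.6674
(array([0.15541582, 0.9878491 ], dtype=float32), array([0.5311071 , 0.21016859], dtype=float32), 30) 81.05908
yaws [-8.380946 -8.332597]
O [0.6253475  0.12908527] via front [0.62037677 0.12981546]
```

```bash
python3 - <<'E'
from h import *
T=lambda x,y:(170+x/6.6667-.5,128+y/6.6667-.5)
C={k:onz('top',T(*p),.017)[:2] for k,p in dict(TL=(148,213),BL=(112,402),BR=(312,432),sTL=(158,228),sBL=(130,388),sBR=(295,415)).items()}
for k in C:print(k,C[k])
print('len',np.linalg.norm(C['TL']-C['BL']),np.linalg.norm(C['BR']-C['BL']),'centres',(C['TL']+C['BR'])/2,(C['sTL']+C['sBR'])/2)
f=lambda a,b:np.degrees(np.arctan2(*(C[b]-C[a])[::-1]))
print('yaw',f('BL','TL'),f('BR','BL')-90,f('sBL','sTL'),f('sBR','sBL')-90)
im=np.load('pics/top_avg.npy')[200:235,185:215]; cv2.imwrite('pics/tab.png',np.clip(cv2.resize(im.astype(np.float32),(510,595),interpolation=cv2.INTER_CUBIC)*1.5,0,255).astype(np.uint8))
im=np.load('pics/scene_avg.npy')[238:273,205:240]; cv2.imwrite('pics/tabs.png',np.clip(cv2.resize(im.astype(np.float32),(595,595),interpolation=cv2.INTER_CUBIC)*1.5,0,255).astype(np.uint8))
E
```

```text
TL [0.63959392 0.19469054]
BL [0.55639349 0.20573502]
BR [0.54599287 0.11931627]
sTL [0.63308525 0.18999118]
sBL [0.56269168 0.19832425]
sBR [0.55311684 0.1269203 ]
len 0.08393028214584161 0.08704237189471349 centres [0.5927934 0.1570034] [0.59310105 0.15845574]
yaw -7.561547653556707 -6.862616410398616 -6.751158705075675 -7.6374600505649255
```

View pics/tab.png

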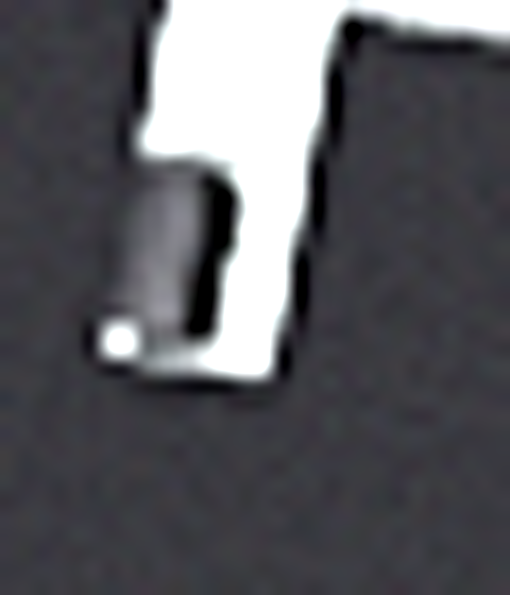

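View pics/tabs.png

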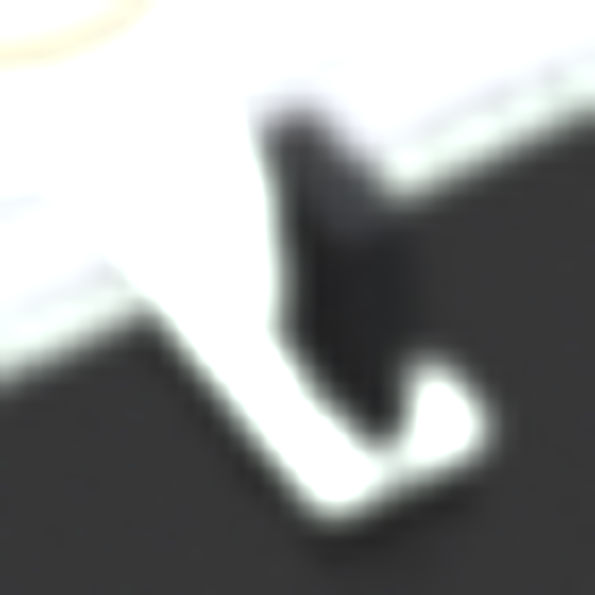

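```bash
python3 - <<'E'
from h import *
print(onz('top',(194.1,214.2),.066), proj('scene',[.4788,.1719,.066]),proj('top',[.4788,.1719,.066]), ((proj('scene',[.4788,.1719,.066])-[205,238]+.5)*17))
a=np.radians(-7.2)
for s in(-15,15):
  for t in(-6,6):
    P=np.array([.4788+s*.001*np.cos(a)-t*.001*np.sin(a),.1719+s*.001*np.sin(a)+t*.001*np.cos(a),.066]); print(s,t,((proj('scene',P)-[205,238]+.5)*17).round(),((proj('top',P)-[185,200]+.5)*17).round())
E
```

```text
[0.47805958 0.17188516 0.066     ] [[224.40500174 247.30906784]] [[194.10832319 213.92668491]] [[338.38502957 166.75415332]]
-15 -6 [[425. 209.]] [[184. 344.]]
-15 6 [[354. 243.]] [[110. 332.]]
15 -6 [[323.  93.]] [[217. 158.]]
15 6 [[253. 125.]] [[143. 147.]]
```

```bash
cat >> h.py <<'E'
def to(target,yaw=None):
    o=ctrl.get_obs(); R=Rot.from_euler('xyz',o['orientation'],degrees=True).as_matrix()
    d=R.T@(np.array(target)-o['tool_pos'])*100
    tw=None if yaw is None else (o['orientation'][2]-yaw+180)%360-180
    return d.round(2), None if tw is None else round(tw,2)
def st():
    o=ctrl.get_obs(); print('t',round(o['clock'],2),'p',o['tool_pos'].round(4),'o',o['orientation'].round(2),'F',o['force'].round(1),'M',o['moment'].round(2),'open',round(o['opening'],4),'q',o['joint_pos'].round(1))
E
python3 - <<'E'
from h import *
st(); print(to([.45,-.25,.36]),to([.4788,.1719,.30],82.8)); print(to([.4788,.1719,.2073],82.8))
E
```

```text
t 0.7 p [ 0.2402 -0.6308  0.4047] o [180.     0.   110.84] F [ 0.8  0.2 -0.5] M [ 0.   -0.03 -0.03] open 0.0875 q [-52.6  20.5   0.7   0.  -70.1 -16.5]
(array([28.12, 33.16,  4.47]), None) (array([66.52, 50.87, 10.47]), np.float64(28.04))
(array([66.53, 50.87, 19.74]), np.float64(28.04))
```

Request:
carry_out([
  [1,1.2,0.2],
  [3.5,4.1,0.6],
  [6,7.1,1],
  [8.5,10,1.4],
  [11,13,1.7],
  [13.5,16,2.1],
  [16,19,2.5],
  [18.5,22,2.9],
  [21,25,3.3],
  [23.7,28,3.7],
  [26,30.8,4.1],
  [28.1,33.2,4.5],
], twist=[0,1,3,5,7,9,11,13,15,17,18,19])

```text
clock: 1.7
tool_pos: [0.4512, -0.248, 0.36]
orientation: [179.9, 0.0, 91.8]
force: [1.3, 0.1, 1.0]
opening: 0.0878
```

```bash
python3 - <<'E'
from h import *
st(); print(to([.4788,.1719,.30],82.8))
E
```

```text
t 1.7 p [ 0.4512 -0.248   0.36  ] o [1.7994e+02 1.0000e-02 9.1830e+01] F [1.3 0.1 1. ] M [-0.13 -0.15 -0.05] open 0.0878 q [ -6.9   7.5 -23.    0.  -59.4 -81.2]
(array([41.88,  4.09,  5.99]), np.float64(9.03))
```

Request:
carry_out([
  [2,0.2,0],
  [5.5,0.5,0.2],
  [9,0.9,0.5],
  [12.8,1.3,1],
  [16.6,1.6,1.5],
  [20.4,2,2],
  [24.2,2.4,2.6],
  [28,2.7,3.2],
  [31.8,3.1,4],
  [35.5,3.5,4.8],
  [39,3.8,5.5],
  [41.9,4.1,6],
], twist=[0,1,2,3,4,5,6,7,8,9,9,9])

```text
clock: 2.7
tool_pos: [0.4786, 0.1745, 0.2996]
orientation: [179.9, -0.0, 82.9]
force: [1.3, 0.4, 0.4]
opening: 0.0876
```

```bash
python3 - <<'E'
from h import *
st(); print(to([.4788,.1719,.2073],82.8))
for n in('scene','top'):
    im=ctrl.snapshot(n); cv2.imwrite(f'pics/{n}1.png',cv2.resize(im[120:280,130:330],(800,640))[:600])
E
```

```text
t 2.7 p [0.4786 0.1745 0.2996] o [ 1.7991e+02 -2.0000e-02  8.2890e+01] F [1.3 0.4 0.4] M [-0.07 -0.11 -0.03] open 0.0876 q [ 4.220e+01  1.060e+01 -2.830e+01  1.000e-01 -5.110e+01 -1.393e+02]
(array([-0.26,  0.04,  9.23]), np.float64(0.09))
```

View pics/scene1.png

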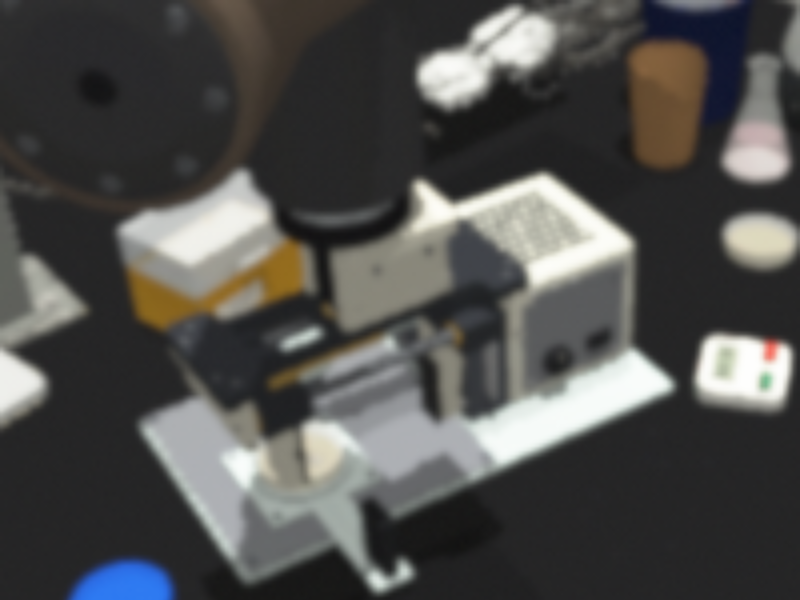

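Request:
carry_out([
  [-0.2,0,1.5],
  [-0.3,0,4],
  [-0.3,0,6.5],
  [-0.3,0,8.3],
  [-0.3,0,9.1],
  [-0.3,0,9.2],
  [-0.3,0,9.2],
], twist=[0.1,0.1,0.1,0.1,0.1,0.1,0.1])

```text
clock: 3.38
tool_pos: [0.4793, 0.1726, 0.2075]
orientation: [179.9, 0.0, 82.9]
force: [-0.1, -1.1, -0.1]
opening: 0.0877
```

Request:
carry_out([
  [0,0,0],
  [0,0,0],
  [0,0,0],
  [0,0,0],
  [0,0,0],
  [0,0,0],
  [0,0,0],
  [0,0,0],
  [0,0,0],
  [0,0,0],
], twist=[0,0,0,0,0,0,0,0,0,0], fingers=-1)

```text
clock: 4.22
tool_pos: [0.4793, 0.1726, 0.2075]
orientation: [179.9, 0.0, 82.9]
force: [0.9, -0.5, 0.3]
opening: 0.0266
```

```bash
python3 - <<'E'
from h import *
st()
for n in('scene','top'):
    im=ctrl.snapshot(n);cv2.imwrite(f'pics/{n}2r.png',im); cv2.imwrite(f'pics/{n}2.png',cv2.resize(im[150:270,160:310],(750,600)))
E
```

```text
t 4.22 p [0.4793 0.1726 0.2075] o [1.7993e+02 3.0000e-02 8.2940e+01] F [ 0.9 -0.5  0.3] M [-0.01 -0.06  0.01] open 0.0266 q [ 4.200e+01  1.790e+01 -3.390e+01  1.000e-01 -3.820e+01 -1.391e+02]
```

View pics/scene2.png

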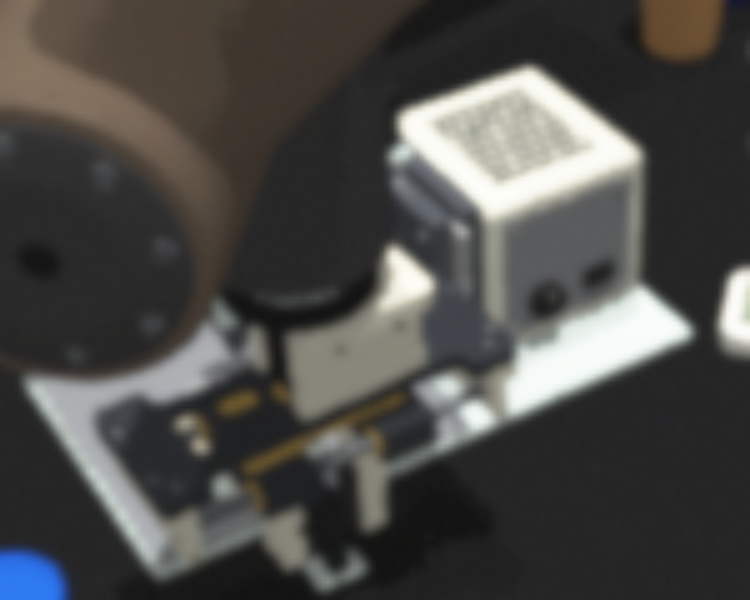

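View pics/top2.png

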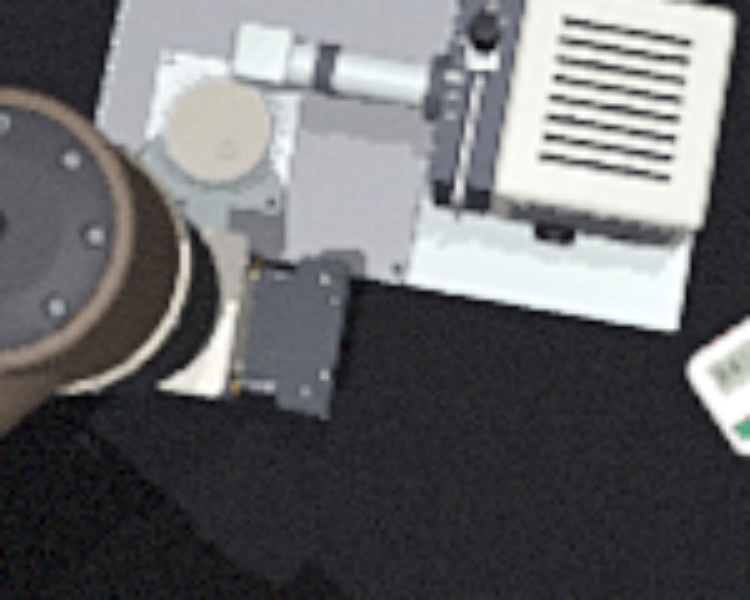

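Request:
carry_out([
  [0,0,0],
  [0,0,0],
  [0,0,0],
  [0,0,0],
  [0,0,0],
  [0,0,0],
  [0,0,0],
  [0,0,0],
], twist=[0,0,0,0,0,0,0,0])

```text
clock: 4.98
tool_pos: [0.4792, 0.1726, 0.2075]
orientation: [179.9, 0.0, 82.9]
force: [1.0, -0.3, -0.6]
opening: 0.0122
```

```bash
python3 - <<'E'
from h import *
st(); p=ctrl.get_obs()['tool_pos']; print(to(p+[.0421,-.024,0]))
im=np.mean([ctrl.snapshot('top').astype(float) for _ in range(4)],0)
np.save('pics/top3.npy',im)
d=im[160:192,187:219]; d=cv2.resize(d.astype(np.float32),(576,576),interpolation=cv2.INTER_CUBIC); cv2.imwrite('pics/top_d3.png',np.clip((d-60)*2.,0,255).astype(np.uint8))
E
```

```text
t 4.98 p [0.4792 0.1726 0.2075] o [1.7993e+02 3.0000e-02 8.2940e+01] F [ 1.  -0.3 -0.6] M [ 0.1  -0.16 -0.  ] open 0.0122 q [ 4.200e+01  1.790e+01 -3.390e+01  1.000e-01 -3.820e+01 -1.391e+02]
(array([-1.86,  4.47,  0.01]), None)
```

View pics/top_d3.png

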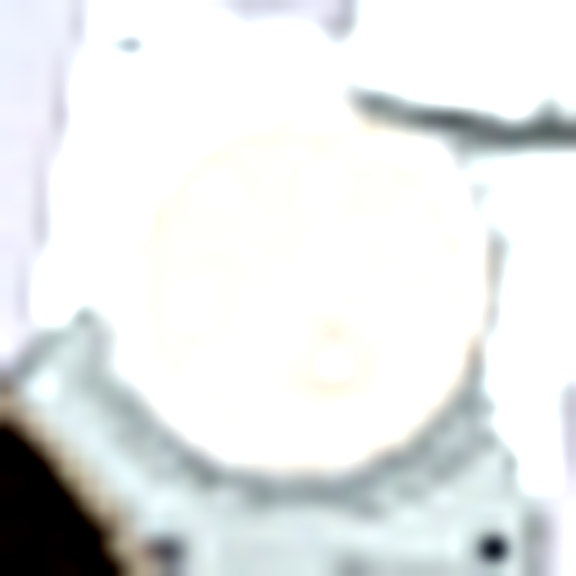

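Request:
carry_out([
  [0,0.1,0],
  [-0.1,0.3,0],
  [-0.3,0.7,0],
  [-0.5,1.2,0],
  [-0.7,1.75,0],
  [-0.95,2.3,0],
  [-1.2,2.85,0],
  [-1.4,3.35,0],
  [-1.6,3.8,0],
  [-1.75,4.2,0],
  [-1.85,4.4,0],
  [-1.86,4.47,0],
], twist=[0,0,0,0,0,0,0,0,0,0,0,0])

```text
clock: 6.18
tool_pos: [0.5216, 0.1483, 0.2075]
orientation: [179.9, 0.0, 82.9]
force: [-2.6, 1.0, 1.8]
opening: 0.012
```

```bash
python3 - <<'E'
from h import *
st()
im=np.mean([ctrl.snapshot('top').astype(float) for _ in range(4)],0)
np.save('pics/top4.npy',im)
x0,y0=195,143
d=im[y0:y0+40,x0:x0+40]; d=cv2.resize(d.astype(np.float32),(600,600),interpolation=cv2.INTER_CUBIC); cv2.imwrite('pics/top_d4.png',np.clip((d-80)*1.6,0,255).astype(np.uint8))
cv2.imwrite('pics/scene4.png',cv2.resize(ctrl.snapshot('scene')[150:270,160:310],(750,600)))
for z,P in((.027,[.6225,.128,.027]),(.043,[.6225,.128,.043]),(.1,[.6225,.128,.1])): print(z,((proj('top',P)-[x0,y0]+.5)*15).round())
E
```

```text
t 6.18 p [0.5216 0.1483 0.2075] o [1.7994e+02 5.0000e-02 8.2910e+01] F [-2.6  1.   1.8] M [0.46 0.85 0.02] open 0.012 q [ 3.660e+01  2.040e+01 -2.970e+01  1.000e-01 -3.990e+01 -1.338e+02]
0.027 [[294. 341.]]
0.043 [[286. 324.]]
0.1 [[253. 258.]]
```

View pics/top_d4.png

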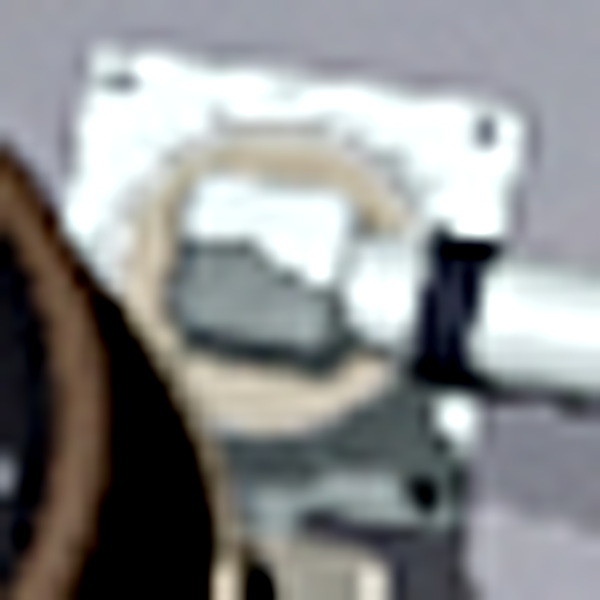

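View pics/scene4.png

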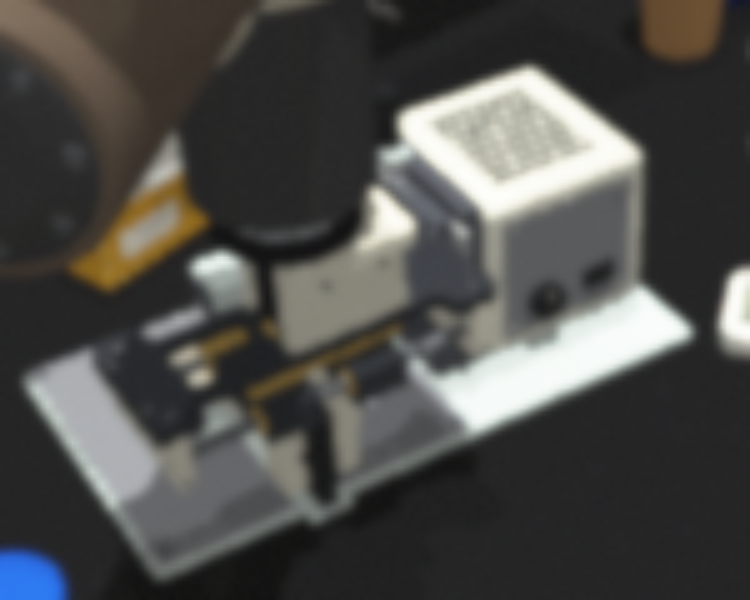

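```bash
python3 - <<'E'
from h import *
im=np.load('pics/top_avg.npy')
x0,y0=200,146
d=cv2.resize(im[y0:y0+30,x0:x0+30].astype(np.float32),(600,600),interpolation=cv2.INTER_CUBIC)
a=np.radians(-8.36);u=np.array([np.cos(a),np.sin(a)]);v=np.array([-u[1],u[0]]);O=np.array([.6225,.128])
d=np.clip((d-80)*1.4,0,255).astype(np.uint8)
c=[]
for s,t in((1,1),(1,-1),(-1,-1),(-1,1)):
    P=[*(O+.015*(s*u+t*v)),.1]; q=((proj('top',P)[0]-[x0,y0]+.5)*20); c.append(q)
print(np.round(c))
cv2.polylines(d,[np.int32(c)],True,(0,0,255),1); cv2.imwrite('pics/mir.png',d)
E
```

```text
[[149. 157.]
 [369. 195.]
 [326. 412.]
 [105. 373.]]
```

View pics/mir.png

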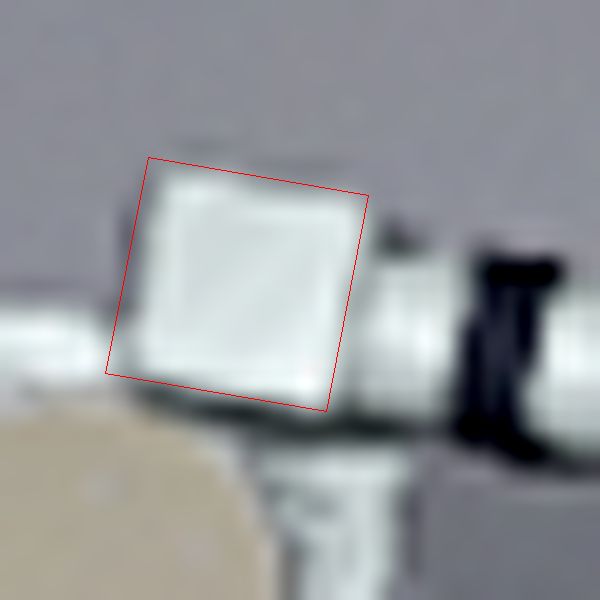

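Request:
carry_out([
  [0,0,0],
  [0,0,0],
  [0,0,0],
  [0,0,0],
  [0,0,0],
  [0,0,0],
], twist=[0,0,0,0,0,0], fingers=0.3)

```text
clock: 6.93
tool_pos: [0.5214, 0.1487, 0.2076]
orientation: [179.9, 0.0, 82.9]
force: [-1.0, -0.4, -0.4]
opening: 0.046
```

```bash
python3 - <<'E'
from h import *
st()
im=np.load('pics/top_avg.npy'); x0,y0=240,138
d=cv2.resize(im[y0:y0+60,x0:x0+60].astype(np.float32),(600,600),interpolation=cv2.INTER_CUBIC)
cv2.imwrite('pics/knob.png',np.clip((d-20)*1.3,0,255).astype(np.uint8))
im=np.load('pics/scene_avg.npy'); x0,y0=215,160
d=cv2.resize(im[y0:y0+50,x0:x0+50].astype(np.float32),(600,600),interpolation=cv2.INTER_CUBIC)
cv2.imwrite('pics/knobs.png',np.clip((d-20)*1.3,0,255).astype(np.uint8))
E
```

```text
t 6.93 p [0.5214 0.1487 0.2076] o [1.7991e+02 3.0000e-02 8.2940e+01] F [-1.  -0.4 -0.4] M [-0.04 -0.04 -0.02] open 0.046 q [ 3.670e+01  2.030e+01 -2.980e+01  1.000e-01 -3.990e+01 -1.338e+02]
```

View pics/knob.png

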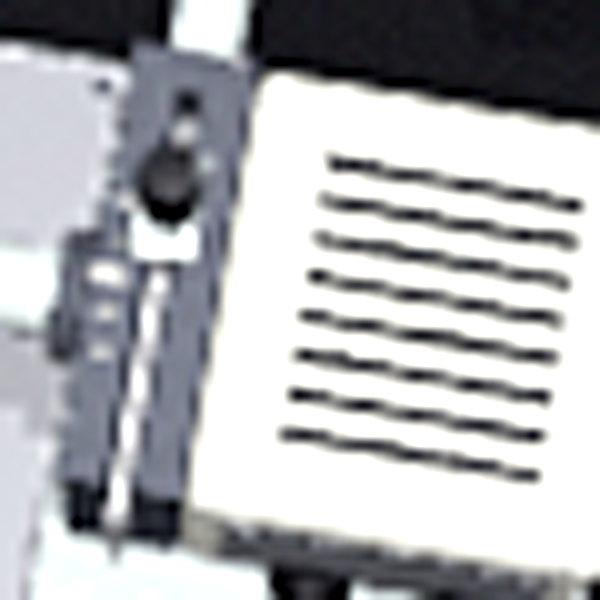

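View pics/knobs.png

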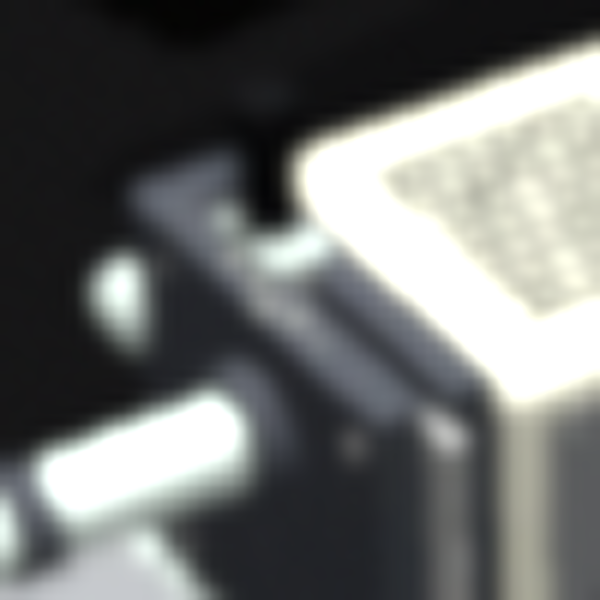

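Request:
carry_out([
  [0,0,-0.5],
  [0,0,-2],
  [0,0,-4.5],
  [0,-0.5,-7.5],
  [0,-1,-11],
  [0,-2,-14],
  [0,-3,-15.5],
  [0,-3,-15.8],
], twist=[0,0,0,0,-5,-12,-19,-26], fingers=1)

```text
clock: 7.6
tool_pos: [0.4907, 0.1526, 0.3699]
orientation: [179.6, -0.0, 109.3]
force: [-0.1, -0.1, -0.6]
opening: 0.0875
```

```bash
python3 - <<'E'
from h import *
st()
a=np.radians(-8.36);u=np.array([np.cos(a),np.sin(a)]);v=np.array([-u[1],u[0]]);O=np.array([.622,.127])
K=onz('top',(256.3,155.5),.1635)[:2]; print('knob',K,'lamp frame',(K-O)@u,(K-O)@v)
T=lambda x,y:(240+x/10-.5,138+y/10-.5)
for y,x in((272,105),(312,103),(350,100)):
    q=onz('top',T(x,y),.121)[:2]; print('tick',(q-O)@u,(q-O)@v)
print(to([*K,.37],171.6))
for n in('scene','top'):
    im=ctrl.snapshot(n); cv2.imwrite(f'pics/{n}5.png',cv2.resize(im[120:280,130:330],(750,600)))
E
```

```text
t 7.6 p [0.4907 0.1526 0.3699] o [ 1.7959e+02 -3.0000e-02  1.0932e+02] F [-0.1 -0.1 -0.6] M [-0.04  0.02  0.02] open 0.0875 q [ 3.92e+01  6.70e+00 -2.25e+01  1.00e-01 -6.03e+01 -1.10e+02]
knob [0.62288614 0.0083718 ] lamp frame 0.018124353255398153 -0.11723883343549886
tick 0.0007747462028321661 -0.10390621528160962
tick -0.009781261684433336 -0.10526708672545451
tick -0.01982838569299609 -0.10627380580824979
(array([-17.99,   7.7 ,   0.04]), np.float64(-62.28))
```

View pics/scene5.png

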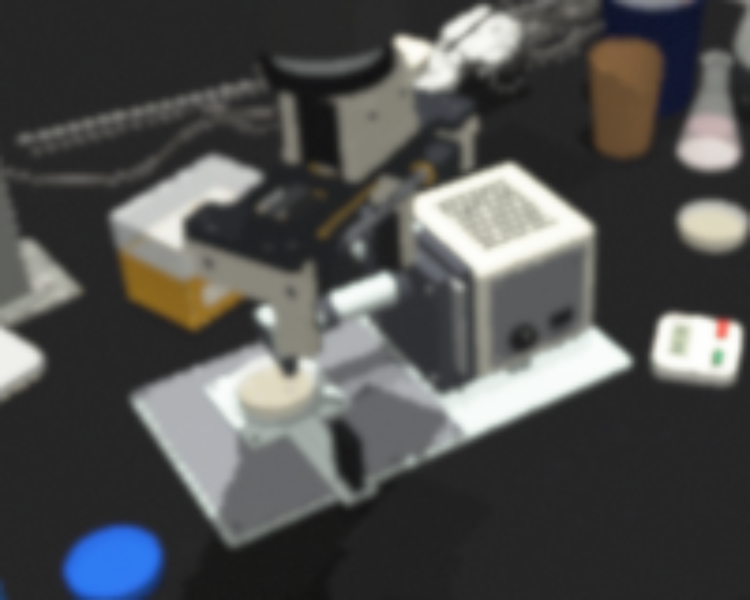

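View pics/top5.png

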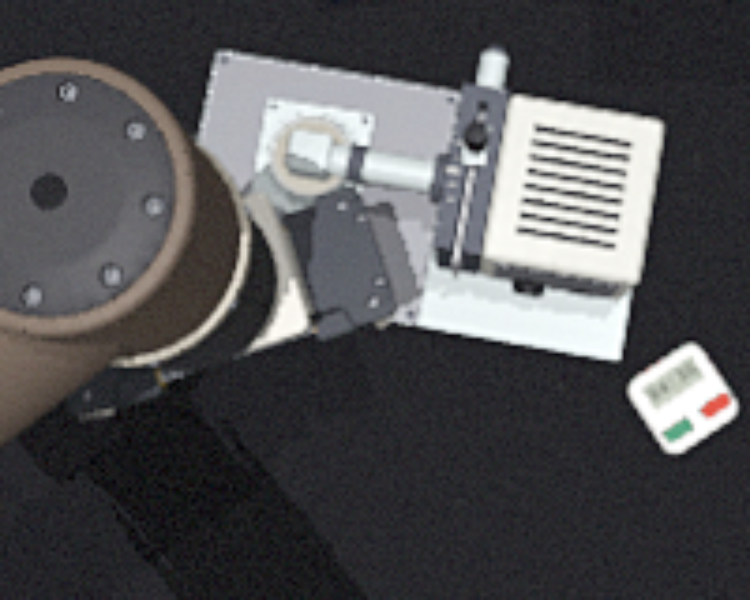

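Request:
carry_out([
  [-0.8,0.3,0],
  [-2.5,1,0],
  [-4.5,1.9,0],
  [-6.8,2.9,0],
  [-9,3.9,0],
  [-11.2,4.8,0],
  [-13.2,5.6,0],
  [-15,6.4,0],
  [-16.5,7,0],
  [-17.5,7.5,0],
  [-18,7.7,0],
  [-18,7.7,0],
], twist=[-4,-10,-16,-22,-28,-34,-40,-46,-52,-58,-62.3,-62.3])

```text
clock: 8.7
tool_pos: [0.6235, 0.0066, 0.3662]
orientation: [179.9, 0.1, 171.3]
force: [0.1, -0.5, -0.1]
opening: 0.0874
```

```bash
python3 - <<'E'
from h import *
st()
im=np.mean([ctrl.snapshot('scene').astype(float) for _ in range(4)],0); np.save('pics/scene6.npy',im)
cv2.imwrite('pics/scene6.png',cv2.resize(im[120:280,130:330].astype(np.uint8),(750,600)))
x0,y0=188,200
d=cv2.resize(im[y0:y0+40,x0:x0+40].astype(np.float32),(600,600),interpolation=cv2.INTER_CUBIC)
cv2.imwrite('pics/scene6z.png',np.clip((d-60)*1.4,0,255).astype(np.uint8))
for P in([.622,.127,.027],[.622,.127,.043],[.622,.127,.1]): print(((proj('scene',P)-[x0,y0]+.5)*15).round())
E
```

```text
t 8.7 p [0.6235 0.0066 0.3662] o [1.7995e+02 1.1000e-01 1.7126e+02] F [ 0.1 -0.5 -0.1] M [0.06 0.07 0.04] open 0.0874 q [ 18.5  17.2  -9.3   0.  -63.3 -27.3]
[[306. 363.]]
[[297. 299.]]
[[265.  61.]]
```

View pics/scene6.png

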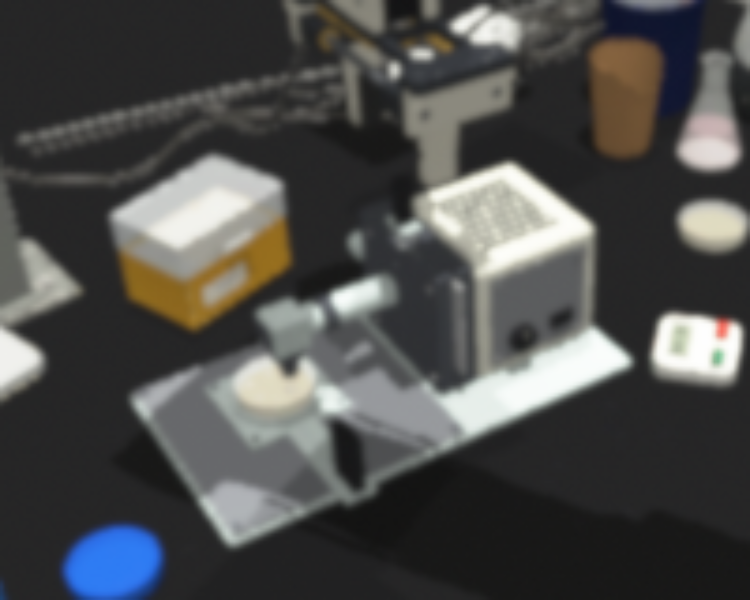

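View pics/scene6z.png

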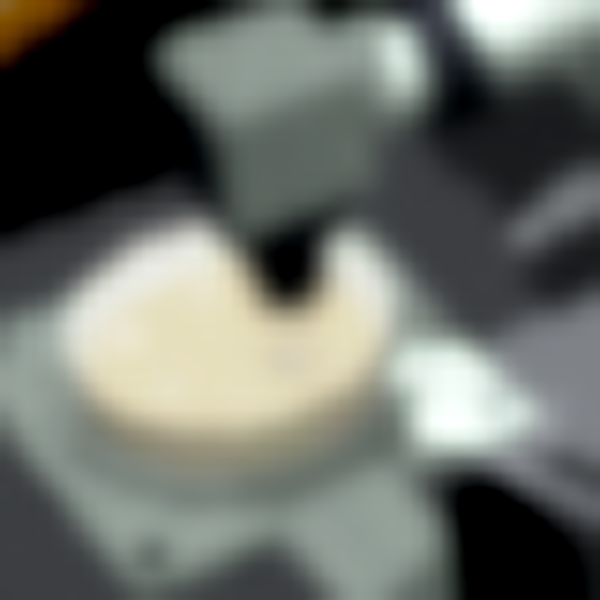

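```bash
python3 - <<'E'
from h import *
im=np.load('pics/scene6.npy'); im2=np.load('pics/scene_avg.npy')
out=[]
for i,(x0,y0) in((im,(196,213)),(im2,(198,224))):
    d=cv2.resize(i[y0:y0+20,x0:x0+20].astype(np.float32),(400,400),interpolation=cv2.INTER_CUBIC)
    out.append(np.clip((d-np.median(d,(0,1)))*3+150,0,255))
cv2.imwrite('pics/ring6.png',np.hstack(out).astype(np.uint8))
print(im[215:232,197:217].mean(2).round(0).astype(int))
E
```

```text
[[145 160 175 188 185 156 126 112 101  88  77  76 102 141 156 143 122 110
  106 105]
 [189 204 212 219 216 192 154 113  81  65  60  75 127 180 196 178 147 121
  109 106]
 [218 223 224 224 223 213 184 135  86  59  56  79 138 195 216 206 177 144
  119 108]
 [225 225 223 221 220 216 200 161 107  68  61  88 145 197 219 218 200 168
  136 115]
 [223 220 217 217 219 216 208 183 136  95  87 116 164 202 217 220 210 182
  152 129]
 [217 215 214 215 216 215 211 198 169 144 140 158 188 208 215 218 211 183
  159 143]
 [216 214 213 213 214 213 212 208 198 189 186 193 205 211 214 215 207 181
  164 153]
 [218 214 213 213 213 213 213 212 209 205 204 206 210 212 213 210 199 184
  181 176]
 [216 214 213 213 213 213 212 212 208 206 207 208 209 212 211 203 190 194
  210 213]
 [214 214 214 214 213 213 213 212 209 206 206 207 209 210 204 190 185 205
  222 228]
 [214 215 216 214 213 213 214 213 212 210 209 207 206 200 188 172 173 195
  215 229]
 [211 214 215 214 212 213 213 213 212 210 206 199 189 178 166 156 156 170
  198 227]
 [198 204 207 207 207 207 208 207 204 200 191 179 169 160 152 146 143 156
  194 230]
 [171 179 185 188 189 189 190 188 182 176 169 162 157 151 145 139 136 147
  188 227]
 [154 159 163 166 167 167 168 167 163 159 156 153 150 145 139 135 134 144
  171 199]
 [153 154 155 156 157 157 156 155 154 151 148 145 142 139 137 139 142 146
  156 160]
 [152 154 155 155 155 154 152 148 146 143 141 139 139 141 147 154 157 153
  145 132]]
```

View pics/ring6.png

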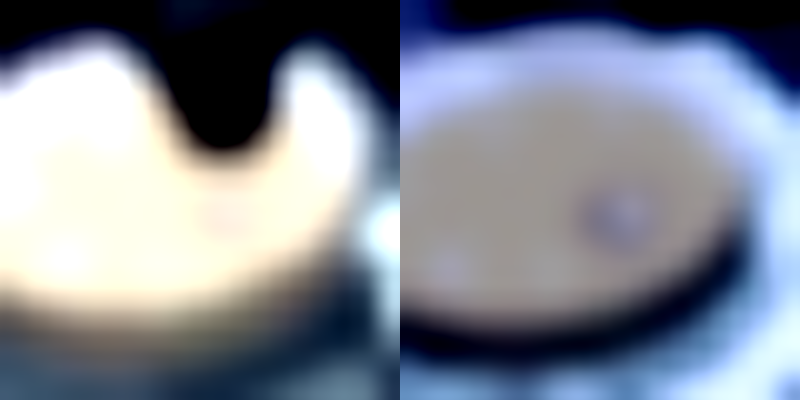

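```bash
python3 - <<'E'
from h import *
im=np.mean([ctrl.snapshot('top').astype(float) for _ in range(4)],0); np.save('pics/top6.npy',im)
cv2.imwrite('pics/top6.png',cv2.resize(im[110:230,160:310].astype(np.uint8),(750,600)))
x0,y0=195,143
d=cv2.resize(im[y0:y0+40,x0:x0+40].astype(np.float32),(600,600),interpolation=cv2.INTER_CUBIC); cv2.imwrite('pics/top6z.png',np.clip((d-50)*1.5,0,255).astype(np.uint8))
E
```

```text
(no output)
```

View pics/top6.png

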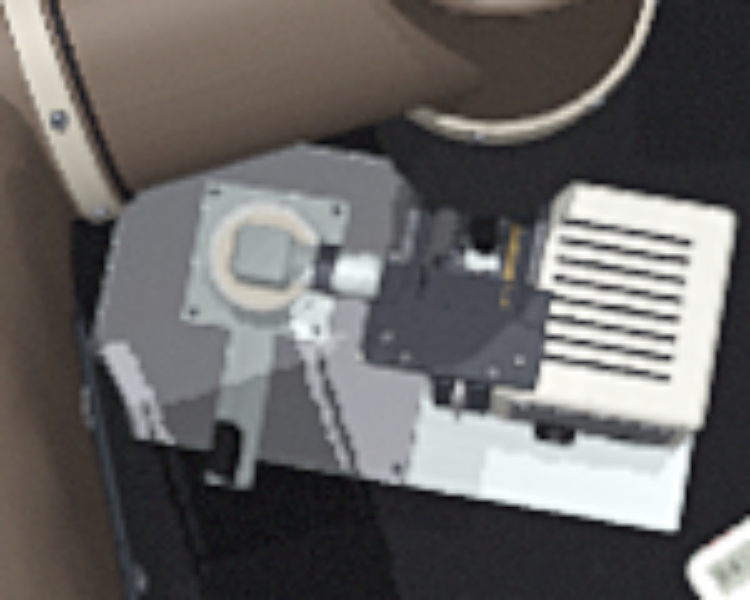

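View pics/top6z.png

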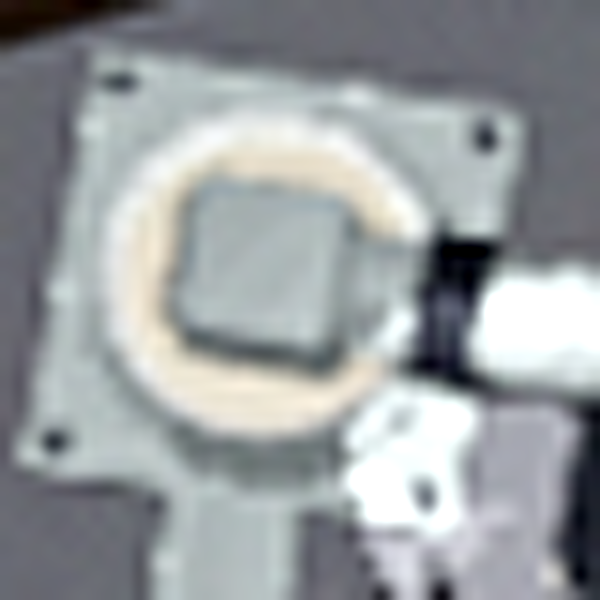

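```bash
python3 - <<'E'
from h import *
from scipy.optimize import least_squares
def agar(im,x0,y0,w,thr,rejbox=None,vis=None):
    c=im[y0:y0+w,x0:x0+w].astype(np.float32); D=cv2.resize(c,None,fx=8,fy=8,interpolation=cv2.INTER_CUBIC)
    s=(D[...,2]-D[...,0])/np.maximum(D.mean(2),1); m=(s>thr).astype(np.uint8)
    n,l,st_,_=cv2.connectedComponentsWithStats(m); k=1+np.argmax(st_[1:,4]); m=(l==k).astype(np.uint8)
    h=cv2.convexHull(np.vstack(cv2.findContours(m,cv2.RETR_EXTERNAL,cv2.CHAIN_APPROX_NONE)[0]))
    cs=max(cv2.findContours(m,cv2.RETR_EXTERNAL,cv2.CHAIN_APPROX_NONE)[0],key=len)[:,0]
    P=np.array([onz('top',((p[0]+.5)/8-.5+x0,(p[1]+.5)/8-.5+y0),.027)[:2] for p in cs[::3]])
    f=lambda q:np.hypot(P[:,0]-q[0],P[:,1]-q[1])-q[2]
    r=least_squares(f,[*P.mean(0),.028],loss='soft_l1',f_scale=.0005); print(thr,r.x.round(4),len(P),'inl',np.mean(abs(f(r.x))<.0008).round(2))
    return m,s
a=np.load('pics/top_avg.npy');b=np.load('pics/top6.npy');e=np.load('pics/top4.npy')
for t in(.1,.13,.16):
    agar(a,187,160,32,t); m,s=agar(b,195,143,40,t)
cv2.imwrite('pics/m6.png',np.hstack([m*255,np.clip(s*800,0,255).astype(np.uint8)]))
E
```

```text
0.1 [0.5978 0.1559 0.0248] 7 inl 1.0
0.1 [0.6841 0.1785 0.0073] 49 inl 0.1Traceback (most recent call last):
  File "<stdin>", line 15, in <module>
  File "<stdin>", line 6, in agar
    return _wrapfunc(a, 'argmax', axis=axis, out=out, **kwds)
    return bound(*args, **kwds)
ValueError: attempt to get argmax of an empty sequence
```

```bash
cat > agar.py <<'E'
from h import *
from scipy.optimize import least_squares
def agar(im,x0,y0,w,thr):
    c=im[y0:y0+w,x0:x0+w].astype(np.float32); D=cv2.resize(c,None,fx=8,fy=8,interpolation=cv2.INTER_CUBIC)
    s=(D[...,2]-D[...,0]); hi=np.percentile(s[s>-50],95); m=(s>thr*hi).astype(np.uint8); 
    n,l,st_,_=cv2.connectedComponentsWithStats(m); ctr=l[w*4-24:w*4+60].ravel(); k=1+np.argmax(st_[1:,4]); m=(l==k).astype(np.uint8)
    cs=max(cv2.findContours(m,cv2.RETR_EXTERNAL,cv2.CHAIN_APPROX_NONE)[0],key=len)[:,0]
    P=np.array([onz('top',((p[0]+.5)/8-.5+x0,(p[1]+.5)/8-.5+y0),.027)[:2] for p in cs[::3]])
    f=lambda q:np.hypot(P[:,0]-q[0],P[:,1]-q[1])-q[2]
    r=least_squares(f,[*P.mean(0),.028],loss='soft_l1',f_scale=.0005); print(thr,round(float(hi),1),r.x.round(4),len(P),'inl',np.mean(abs(f(r.x))<.0008).round(2))
    return m,s
if __name__=='__main__':
    a=np.load('pics/top_avg.npy');b=np.load('pics/top6.npy');b=b.copy(); b[:150,:206]=0
    for t in(.4,.5,.6):
        ma,sa=agar(a,187,160,32,t); m,s=agar(b,195,146,34,t)
    cv2.imwrite('pics/m6.png',np.hstack([cv2.resize(q,(272,272)) for q in(ma*255,np.clip(sa*5,0,255).astype(np.uint8),m*255,np.clip(s*5,0,255).astype(np.uint8))])[:, :1088][:, :800])
E
python3 agar.py
```

```text
0.4 16.6 [0.5918 0.157  0.028 ] 150 inl 0.96
0.4 15.2 [0.6334 0.1335 0.0271] 228 inl 0.18
0.5 16.6 [0.5918 0.157  0.0276] 148 inl 0.97
0.5 15.2 [0.6334 0.1334 0.0267] 226 inl 0.18
0.6 16.6 [0.5918 0.157  0.0273] 146 inl 0.98
0.6 15.2 [0.6334 0.1333 0.0264] 226 inl 0.16
```

View pics/m6.png

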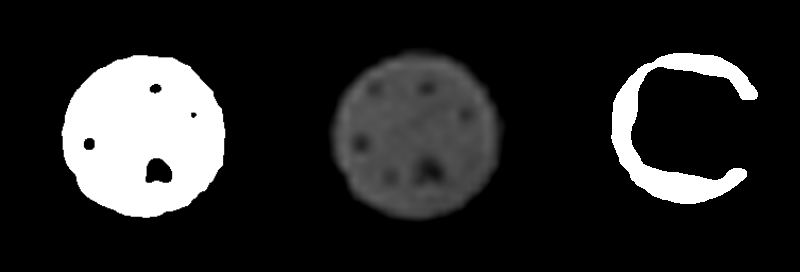

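```bash
python3 - <<'E'
from agar import *
a=np.load('pics/top_avg.npy');b=np.load('pics/top6.npy').copy(); b[:150,:206]=0
x0,y0=187,160
m,s=agar(a,x0,y0,32,.5)
c=cv2.GaussianBlur(s,(0,0),6)
yy,xx=np.mgrid[:s.shape[0],:s.shape[1]]
# colony: weighted deficit within 6mm of approx
cx,cy=(205.0-x0+.5)*8,(179.5-y0+.5)*8
for it in range(5):
    w=np.clip(13-s,0,None)*(np.hypot(xx-cx,yy-cy)<18); cx,cy=(w*xx).sum()/w.sum(),(w*yy).sum()/w.sum()
px=((cx+.5)/8-.5+x0,(cy+.5)/8-.5+y0); P=onz('top',px,.027)[:2]; print('colony',px,P,'off',P-[.5918,.157],np.linalg.norm(P-[.5918,.157]))
x0,y0,w=195,146,34
D=cv2.resize(b[y0:y0+w,x0:x0+w].astype(np.float32),None,fx=8,fy=8,interpolation=cv2.INTER_CUBIC); s=D[...,2]-D[...,0]
for t in(.4,.5,.6):
    m=(s>t*15.2).astype(np.uint8); n,l,S,_=cv2.connectedComponentsWithStats(m); m=(l==1+np.argmax(S[1:,4])).astype(np.uint8)
    cs=max(cv2.findContours(m,cv2.RETR_EXTERNAL,cv2.CHAIN_APPROX_NONE)[0],key=len)[:,0]
    Q=np.array([onz('top',((p[0]+.5)/8-.5+x0,(p[1]+.5)/8-.5+y0),.027)[:2] for p in cs[::2]])
    q=np.array([.634,.133,.0276])
    for it in range(6):
        r=np.hypot(*(Q-q[:2]).T); k=abs(r-.0276)<.002
        z=least_squares(lambda p:np.hypot(*(Q[k]-p[:2]).T)-p[2],q); q=z.x
    ang=np.degrees(np.arctan2(*(Q[k]-q[:2]).T[::-1])); print(t,q.round(4),k.sum(), 'rms',np.sqrt(np.mean(z.fun**2)).round(5))
E
```

```text
0.5 16.6 [0.5918 0.157  0.0276] 148 inl 0.97
colony (np.float64(205.14398646512296), np.float64(179.69076384757656)) [0.57985084 0.1515909 ] off [-0.01194916 -0.0054091 ] 0.013116431155454862
0.4 [0.6335 0.1332 0.028 ] 190 rms 0.00045
0.5 [0.6335 0.1332 0.0277] 186 rms 0.00042
0.6 [0.6335 0.1331 0.0274] 185 rms 0.00042
```

```bash
python3 - <<'E'
from h import *
o=[]
for i,(x0,y0) in((np.load('pics/scene6.npy'),(193,212)),(np.load('pics/scene_avg.npy'),(194,222))):
    c=i[y0:y0+24,x0:x0+24].astype(np.float32); s=(c[...,2]-c[...,0])/c.mean(2)
    print(x0,y0);print((s*100).round(0).astype(int)[3:18,5:20])
    d=cv2.resize(s,(400,400),interpolation=cv2.INTER_CUBIC); o.append(np.clip(d*1200,0,255))
cv2.imwrite('pics/chr.png',np.hstack(o).astype(np.uint8))
E
```

```text
193 212
[[ 0  1  2  2  1  0 -2 -3 -4 -4 -5 -1 -1 -1 -2]
 [ 2  2  2  3  4  5  3 -2 -5 -7 -3  0  1  1  0]
 [ 1  3  3  4  8 10  9  5 -4 -6 -1  2  3  2  1]
 [ 3  5  7  8 10 13 13 10  2 -2  5  7  6  3  2]
 [ 8 10 11 10 12 14 15 14  9  7 11 12 11  7  4]
 [12 13 13 12 13 14 15 15 14 13 14 15 14 11  6]
 [13 14 14 14 14 14 15 16 15 14 15 15 14 13 10]
 [13 14 14 14 14 14 14 15 14 14 14 14 14 14 12]
 [13 14 14 14 14 14 14 14 13 12 13 14 14 14 12]
 [13 13 13 14 14 14 14 14 13 12 13 14 14 13 11]
 [12 11 13 14 14 14 13 14 14 14 14 15 14 13 10]
 [12 12 13 14 14 13 13 13 14 15 15 15 13 12  8]
 [14 14 14 14 14 14 14 14 14 14 14 13 12 10  5]
 [14 14 14 14 14 14 13 13 13 13 12 11  9  5  1]
 [12 12 13 14 13 13 12 12 12 11  9  7  4  1 -1]]
194 222
[[-2 -1  0  1  1  1  2  2  2  1  1  1  0 -1 -2]
 [-1  1  1  2  2  2  2  2  2  2  2  2  1  0 -1]
 [ 1  1  1  2  2  3  4  4  3  3  2  2  1  1  0]
 [ 1  2  3  4  6  8  9  9  9  7  6  4  3  2  1]
 [ 4  6  8 10 11 12 13 14 12 11 11 10  8  4  2]
 [ 9 12 12 12 13 14 15 15 14 13 13 14 12  9  5]
 [13 14 14 14 14 15 15 15 15 14 14 14 14 13 10]
 [14 15 15 15 15 15 15 15 15 14 14 15 15 14 13]
 [14 15 15 15 15 15 15 15 14 13 13 14 15 15 14]
 [15 15 15 15 15 15 15 15 13 11 10 12 14 15 14]
 [14 14 14 15 15 15 15 15 13 11 10 12 14 15 14]
 [13 12 13 14 15 14 14 14 14 13 13 14 14 14 13]
 [12 11 13 14 15 14 13 14 14 15 14 14 14 13 11]
 [14 13 13 15 15 14 14 14 15 15 14 13 13 11  7]
 [14 14 15 15 15 15 15 14 14 13 13 12 11  7  2]]
```

View pics/chr.png

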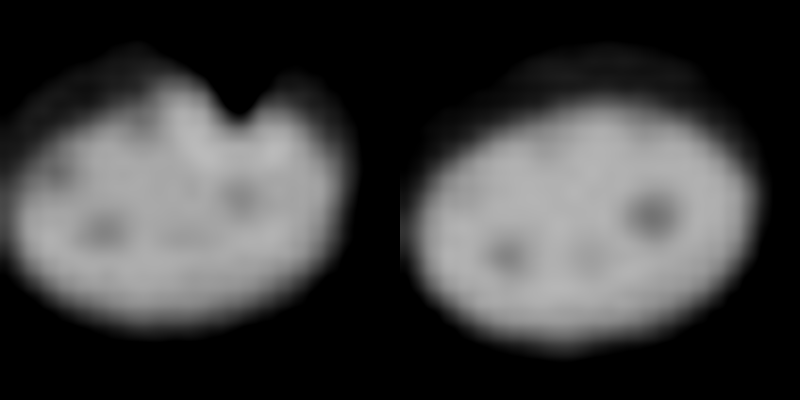

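```bash
python3 - <<'E'
from h import *
st(); print(to([.5214,.1487,.34],82.9))
E
```

```text
t 9.1 p [0.6226 0.0081 0.3679] o [179.88   0.24 171.36] F [-0.1 -0.2 -0.1] M [0.03 0.1  0.  ] open 0.0876 q [ 18.7  17.   -9.4  -0.  -63.3 -27.3]
(array([12.13, 12.38,  2.77]), np.float64(88.46))
```

Request:
carry_out([
  [0.5,0.5,0],
  [1.5,1.5,0],
  [2.8,2.8,0],
  [4.2,4.2,0],
  [5.6,5.7,0],
  [7,7.1,0],
  [8.4,8.5,0],
  [9.6,9.7,0],
  [10.6,10.7,0],
  [11.4,11.5,0],
  [11.9,12.1,0.5],
  [12.1,12.4,1],
], twist=[6,13,20,27,34,41,48,55,62,69,76,83])

```text
clock: 10.1
tool_pos: [0.5209, 0.1499, 0.3582]
orientation: [179.7, -0.2, 88.0]
force: [0.6, -0.3, -0.9]
opening: 0.0876
```

```bash
python3 - <<'E'
from h import *
st(); print(to([.5214,.1487,.2076],82.9))
E
```

```text
t 10.1 p [0.5209 0.1499 0.3582] o [ 1.7968e+02 -1.6000e-01  8.8040e+01] F [ 0.6 -0.3 -0.9] M [-0.05  0.05 -0.04] open 0.0876 q [ 3.680e+01  1.000e+01 -2.020e+01  1.000e-01 -5.940e+01 -1.288e+02]
(array([-0.16, -0.03, 15.06]), np.float64(5.14))
```

Request:
carry_out([
  [-0.1,0,0.5],
  [-0.2,0,2.5],
  [-0.2,0,5],
  [-0.2,0,8],
  [-0.2,0,11],
  [-0.2,0,13.3],
  [-0.2,0,14.6],
  [-0.2,0,15],
  [-0.2,0,15.1],
  [-0.2,0,15.1],
], twist=[2,5.1,5.1,5.1,5.1,5.1,5.1,5.1,5.1,5.1])

```text
clock: 10.93
tool_pos: [0.522, 0.1486, 0.2078]
orientation: [179.7, -0.2, 82.9]
force: [0.2, 0.6, 0.6]
opening: 0.0878
```

```bash
python3 - <<'E'
from h import *
st(); print(to([.5214,.1487,.2076],82.9))
E
```

```text
t 10.93 p [0.522  0.1486 0.2078] o [179.66  -0.2   82.94] F [0.2 0.6 0.6] M [-0.03 -0.02  0.01] open 0.0878 q [ 3.660e+01  2.030e+01 -2.980e+01  1.000e-01 -3.950e+01 -1.338e+02]
(array([ 0.01, -0.06,  0.02]), np.float64(0.04))
```

Request:
carry_out([
  [0,0,0],
  [0,0,0],
  [0,0,0],
  [0,0,0],
  [0,0,0],
  [0,0,0],
  [0,0,0],
  [0,0,0],
  [0,0,0],
  [0,0,0],
  [0,0,0],
  [0,0,0],
], twist=[0,0,0,0,0,0,0,0,0,0,0,0], fingers=-1)

```text
clock: 11.93
tool_pos: [0.522, 0.1486, 0.2078]
orientation: [179.7, -0.2, 82.9]
force: [0.6, -0.0, -0.3]
opening: 0.013
```

Request:
carry_out([
  [0,0,0],
  [0,0,0],
  [0,0,0],
  [0,0,0],
  [0,0,0],
  [0,0,0],
], twist=[0,0,0,0,0,0])

```text
clock: 12.43
tool_pos: [0.5219, 0.1484, 0.2078]
orientation: [179.7, -0.2, 82.9]
force: [-0.4, -2.0, 2.4]
opening: 0.012
```

```bash
python3 - <<'E'
from h import *
st(); p=ctrl.get_obs()['tool_pos']; print(to(p+[.0012,-.0012,0]))
E
```

```text
t 12.43 p [0.5219 0.1484 0.2078] o [179.68  -0.18  82.95] F [-0.4 -2.   2.4] M [-0.84  0.26 -0.12] open 0.012 q [ 3.660e+01  2.030e+01 -2.980e+01  1.000e-01 -3.950e+01 -1.338e+02]
(array([-0.1 ,  0.13,  0.  ]), None)
```

Request:
carry_out([
  [-0.05,0.06,0],
  [-0.1,0.13,0],
  [-0.1,0.13,0],
  [-0.1,0.13,0],
  [-0.1,0.13,0],
], twist=[0,0,0,0,0])

```text
clock: 12.85
tool_pos: [0.5231, 0.1474, 0.2078]
orientation: [179.7, -0.2, 82.9]
force: [-2.4, 1.6, 1.2]
opening: 0.0119
```

Request:
carry_out([
  [0,0,0],
  [0,0,0],
  [0,0,0],
  [0,0,0],
  [0,0,0],
  [0,0,0],
], twist=[0,0,0,0,0,0], fingers=0.3)

```text
clock: 13.35
tool_pos: [0.5231, 0.1474, 0.2078]
orientation: [179.7, -0.2, 82.9]
force: [0.1, -0.3, 0.2]
opening: 0.046
```

Request:
carry_out([
  [0,0,-0.5],
  [0,0,-2],
  [0,0,-4.5],
  [0,-0.5,-7.5],
  [0,-1,-11],
  [0,-2,-14],
  [0,-3,-15.5],
  [0,-3,-15.8],
], twist=[0,0,0,0,-5,-12,-19,-26], fingers=1)

```text
clock: 14.02
tool_pos: [0.4917, 0.1508, 0.37]
orientation: [179.3, -0.1, 109.3]
force: [-0.0, 0.7, -1.5]
opening: 0.0877
```

```bash
python3 - <<'E'
from h import *
st(); a=np.radians(-8.36);u=np.array([np.cos(a),np.sin(a)]);v=np.array([-u[1],u[0]]);O=np.array([.6222,.1266])
K=O+.019*u-.117*v; print(K,to([*K,.37],171.6))
E
```

```text
t 14.02 p [0.4917 0.1508 0.37  ] o [ 1.7927e+02 -1.2000e-01  1.0932e+02] F [-0.   0.7 -1.5] M [ 0.03  0.04 -0.02] open 0.0877 q [  39.     6.7  -22.6    0.2  -60.  -109.7]
[0.6239872  0.00808078] (array([-17.84,   7.76,   0.06]), np.float64(-62.28))
```

Request:
carry_out([
  [-0.8,0.3,0],
  [-2.5,1,0],
  [-4.5,1.9,0],
  [-6.8,2.9,0],
  [-9,3.9,0],
  [-11.2,4.8,0],
  [-13.2,5.6,0],
  [-15,6.4,0],
  [-16.5,7,0],
  [-17.5,7.6,0],
  [-17.8,7.8,0],
  [-17.8,7.8,0],
], twist=[-4,-10,-16,-22,-28,-34,-40,-46,-52,-58,-62.3,-62.3])

```text
clock: 15.02
tool_pos: [0.6247, 0.0078, 0.3706]
orientation: [179.6, 0.6, 171.7]
force: [0.9, 0.5, 0.5]
opening: 0.0874
```

```bash
cat > chk.py <<'E'
from h import *
from scipy.optimize import least_squares
st()
im=np.mean([ctrl.snapshot('scene').astype(float) for _ in range(4)],0); np.save('pics/scene7.npy',im)
b=np.mean([ctrl.snapshot('top').astype(float) for _ in range(4)],0); np.save('pics/top7.npy',b)
x0,y0=193,212
c=im[y0:y0+24,x0:x0+24].astype(np.float32); s=(c[...,2]-c[...,0])/c.mean(2); print((s*100).round(0).astype(int)[3:18,5:20])
d=cv2.resize(s,(400,400),interpolation=cv2.INTER_CUBIC); g=cv2.resize(c,(400,400),interpolation=cv2.INTER_CUBIC)
cv2.imwrite('pics/chr7.png',np.hstack([cv2.cvtColor(np.clip(d*1200,0,255).astype(np.uint8),cv2.COLOR_GRAY2BGR),np.clip((g-60)*1.4,0,255).astype(np.uint8)]))
b=b.copy();b[:150,:206]=0
x0,y0,w=195,146,34
D=cv2.resize(b[y0:y0+w,x0:x0+w].astype(np.float32),None,fx=8,fy=8,interpolation=cv2.INTER_CUBIC); s=D[...,2]-D[...,0]
m=(s>.5*15.2).astype(np.uint8); n,l,S,_=cv2.connectedComponentsWithStats(m); m=(l==1+np.argmax(S[1:,4])).astype(np.uint8)
cs=max(cv2.findContours(m,cv2.RETR_EXTERNAL,cv2.CHAIN_APPROX_NONE)[0],key=len)[:,0]
Q=np.array([onz('top',((p[0]+.5)/8-.5+x0,(p[1]+.5)/8-.5+y0),.027)[:2] for p in cs[::2]])
q=np.array([.634,.133,.0276])
for it in range(6):
    r=np.hypot(*(Q-q[:2]).T); k=abs(r-.0276)<.002
    z=least_squares(lambda p:np.hypot(*(Q[k]-p[:2]).T)-p[2],q); q=z.x
print(q.round(4),k.sum())
E
python3 chk.py; python3 - <<'E'
from h import *
a=np.radians(-8.36);u=np.array([np.cos(a),np.sin(a)]);v=np.array([-u[1],u[0]]);O=np.array([.6222,.1266])
K=O+.0195*u-.117*v; print(K,to([*K,.3093],171.6))
im=np.load('pics/top7.npy');cv2.imwrite('pics/top7.png',cv2.resize(im[120:200,210:310].astype(np.uint8),(750,600),interpolation=cv2.INTER_CUBIC))
E
```

```text
t 15.02 p [0.6247 0.0078 0.3706] o [179.57   0.58 171.74] F [0.9 0.5 0.5] M [ 0.03  0.15 -0.01] open 0.0874 q [ 18.5  17.   -9.   -0.1 -63.3 -26.7]
[[ 1  2  2  2  1  0 -2 -3 -3 -5 -4 -2  0 -1 -2]
 [ 2  2  2  4  4  5  4 -1 -6 -7 -3  1  1  1  0]
 [ 3  4  4  6  9 10 10  6 -3 -7  0  3  3  2  1]
 [ 5  8  9 10 12 14 14 11  2 -2  6  8  7  4  2]
 [10 12 12 12 13 15 15 14  9  8 11 13 11  7  4]
 [13 14 14 13 14 14 15 15 13 13 14 15 14 10  7]
 [14 14 14 14 14 14 15 15 14 14 14 15 14 13 10]
 [14 14 14 14 14 14 14 14 13 11 13 14 14 14 13]
 [14 14 14 14 14 14 14 14 12 10 12 13 14 15 13]
 [13 13 14 14 14 13 14 14 13 11 13 14 15 14 11]
 [11 12 13 14 14 13 13 13 14 14 14 14 14 13 10]
 [12 12 14 14 14 13 13 14 15 15 14 14 13 11  6]
 [14 15 15 15 15 14 14 14 14 14 13 13 11  8  4]
 [13 13 14 14 14 14 13 13 13 12 12 10  7  4  1]
 [11 12 13 13 13 13 12 12 11 10  7  5  2  0 -2]]
[0.6347 0.1328 0.0278] 190
[0.62448189 0.00800808] (array([ 0.  , -0.14,  6.15]), np.float64(0.01))
```

View pics/chr7.png

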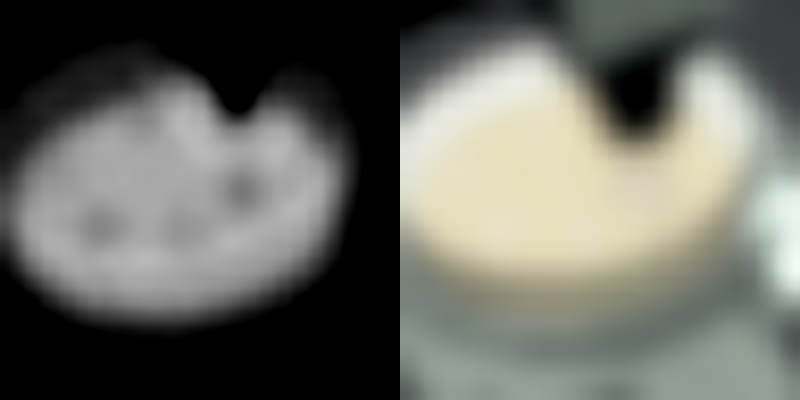

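View pics/top7.png

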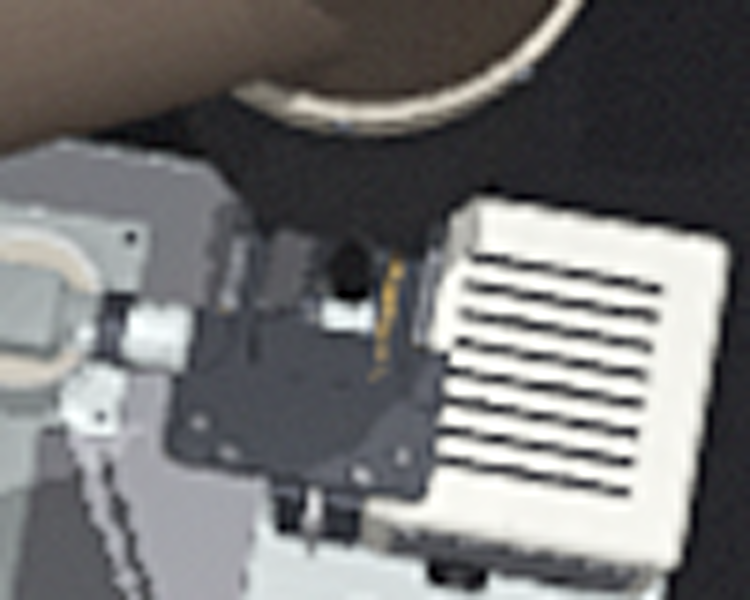

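```bash
cat >> h.py <<'E'
def tog(target):
    o=ctrl.get_obs(); R=Rot.from_euler('xyz',o['orientation'],degrees=True).as_matrix()
    g=o['tool_pos']+R[:,2]*.1593
    return 'grasp',g.round(4),(R.T@(np.array(target)-g)*100).round(2)
E
python3 - <<'E'
from h import *
print(tog([.6245,.008,.150]))
E
```

```text
('grasp', array([0.6259, 0.01  , 0.2116]), array([ 0.17, -0.26,  6.15]))
```

Request:
carry_out([
  [0.1,-0.1,0.3],
  [0.2,-0.2,1.3],
  [0.2,-0.25,2.6],
  [0.2,-0.25,4],
  [0.2,-0.25,5.2],
  [0.2,-0.25,5.9],
  [0.2,-0.25,6.1],
  [0.2,-0.25,6.1],
], twist=[0,0,0,0,0,0,0,0])

```text
clock: 16.08
tool_pos: [0.6223, 0.0071, 0.309]
orientation: [179.6, 0.5, 171.6]
force: [1.1, -0.2, 0.6]
opening: 0.0876
```

```bash
python3 - <<'E'
from h import *
st(); print(tog([.6245,.008,.150]))
for n in('scene','top'):
    im=ctrl.snapshot(n); cv2.imwrite(f'pics/{n}8.png',cv2.resize(im[120:220,190:310],(720,600),interpolation=cv2.INTER_CUBIC))
E
```

```text
t 16.08 p [0.6223 0.0071 0.309 ] o [179.58   0.54 171.61] F [ 1.1 -0.2  0.6] M [0.02 0.08 0.07] open 0.0876 q [ 18.6  19.8 -13.7  -0.2 -55.9 -26.9]
('grasp', array([0.6239, 0.0081, 0.1497]), array([-0.06,  0.  , -0.02]))
```

View pics/scene8.png

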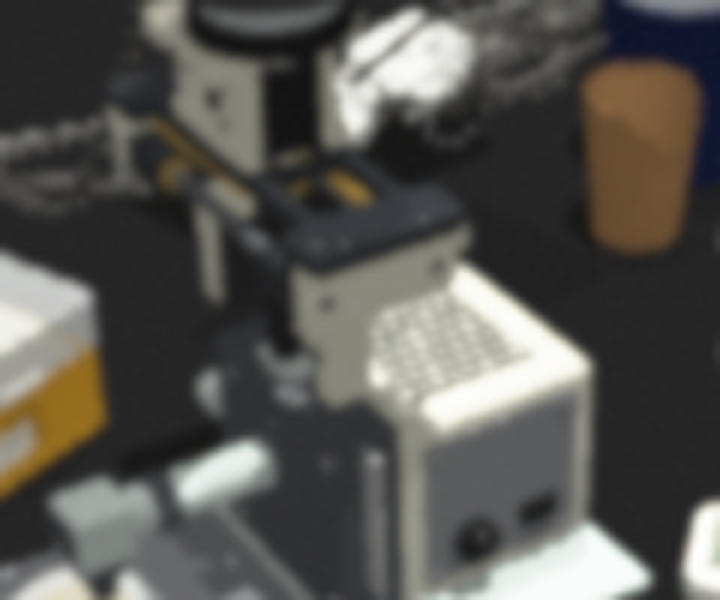

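View pics/top8.png

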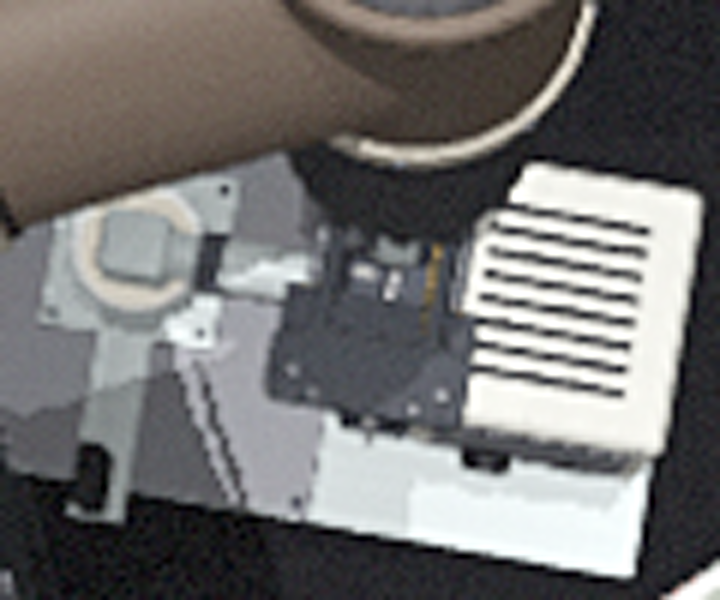

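Request:
carry_out([
  [0,0,0],
  [0,0,0],
  [0,0,0],
  [0,0,0],
  [0,0,0],
  [0,0,0],
  [0,0,0],
  [0,0,0],
  [0,0,0],
  [0,0,0],
  [0,0,0],
  [0,0,0],
], twist=[0,0,0,0,0,0,0,0,0,0,0,0], fingers=-1)

```text
clock: 17.18
tool_pos: [0.6227, 0.0072, 0.3103]
orientation: [179.5, 0.7, 171.6]
force: [1.2, -0.4, -0.1]
opening: 0.015
```

Request:
carry_out([
  [0,0,0],
  [0,0,0],
  [0,0,0],
  [0,0,0],
  [0,0,0],
  [0,0,0],
], twist=[0,0,0,0,0,0])

```text
clock: 17.68
tool_pos: [0.6227, 0.0072, 0.3103]
orientation: [179.5, 0.6, 171.6]
force: [0.3, -0.4, -0.3]
opening: 0.0154
```

```bash
python3 - <<'E'
from h import *
st(); print(tog([.6245,.008,.150]))
im=np.mean([ctrl.snapshot('top').astype(float) for _ in range(3)],0); np.save('pics/top9.npy',im)
cv2.imwrite('pics/top9.png',np.clip(cv2.resize(im[140:190,235:285].astype(np.float32),(600,600),interpolation=cv2.INTER_CUBIC)*1.3,0,255).astype(np.uint8))
E
```

```text
t 17.68 p [0.6227 0.0072 0.3103] o [179.54   0.65 171.62] F [ 0.3 -0.4 -0.3] M [-0.04  0.19 -0.04] open 0.0154 q [ 18.6  19.7 -13.6  -0.1 -55.9 -26.9]
('grasp', array([0.6247, 0.0082, 0.151 ]), array([ 0.02, -0.02,  0.1 ]))
```

View pics/top9.png

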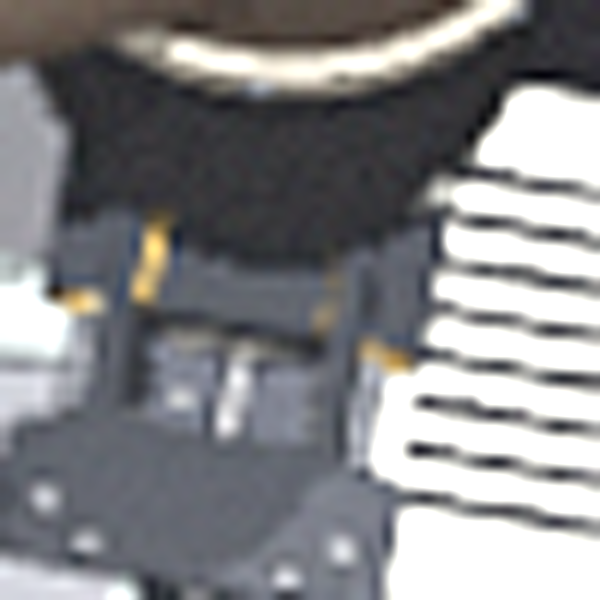

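Request:
carry_out([
  [0.05,0,0],
  [0.15,0,0],
  [0.35,0,0],
  [0.6,0,0],
  [0.85,0,0],
  [1.1,0,0],
  [1.35,0,0],
  [1.6,0,0],
  [1.8,0,0],
  [1.9,0,0],
  [2,0,0],
  [2,0,0],
], twist=[0,0,0,0,0,0,0,0,0,0,0,0])

```text
clock: 18.83
tool_pos: [0.6032, 0.0101, 0.3103]
orientation: [179.5, 0.8, 171.6]
force: [8.1, -2.6, -4.1]
opening: 0.0159
```

```bash
python3 - <<'E'
from h import *
st(); print(tog([.6247-.02*np.cos(np.radians(8.36)),.0082+.02*np.sin(np.radians(8.36)),.151]))
im=np.mean([ctrl.snapshot('top').astype(float) for _ in range(3)],0); np.save('pics/top10.npy',im)
cv2.imwrite('pics/top10.png',np.clip(cv2.resize(im[140:190,235:285].astype(np.float32),(600,600),interpolation=cv2.INTER_CUBIC)*1.3,0,255).astype(np.uint8))
im=np.mean([ctrl.snapshot('scene').astype(float) for _ in range(3)],0); np.save('pics/scene10.npy',im)
cv2.imwrite('pics/scene10.png',np.clip(cv2.resize(im[155:205,210:270].astype(np.float32),(720,600),interpolation=cv2.INTER_CUBIC)*1.3,0,255).astype(np.uint8))
E
```

```text
t 18.83 p [0.6032 0.0101 0.3103] o [179.52   0.75 171.63] F [ 8.1 -2.6 -4.1] M [-0.89 -1.98 -0.09] open 0.0159 q [ 19.5  18.  -16.2  -0.1 -54.9 -27.8]
('grasp', array([0.6055, 0.0111, 0.151 ]), array([ 0.06, -0.01,  0.  ]))
```

View pics/top10.png

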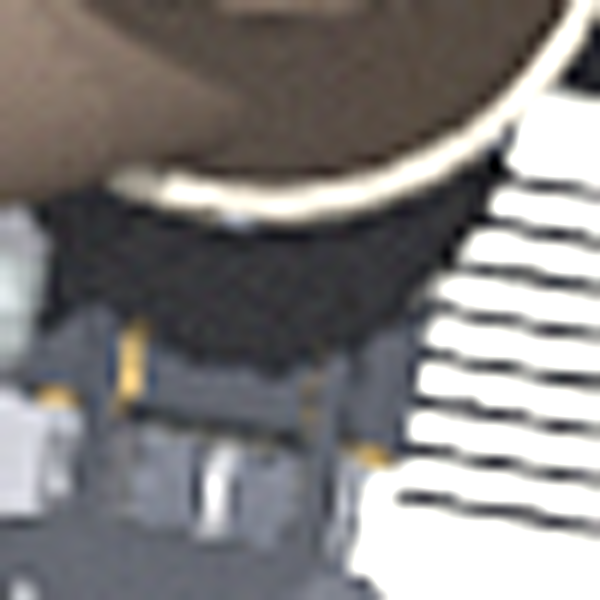

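View pics/scene10.png

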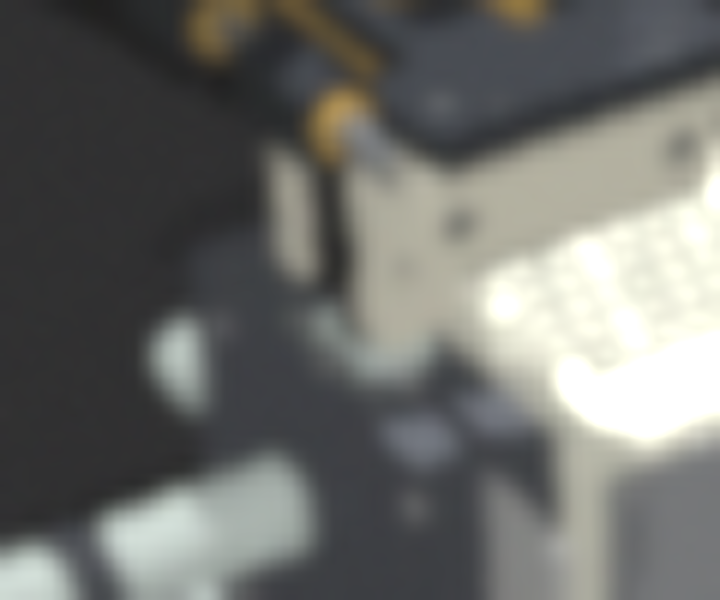

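```bash
python3 - <<'E'
from h import *
a=np.radians(-8.36);u=np.array([np.cos(a),np.sin(a)]);v=np.array([-u[1],u[0]]);O=np.array([.6222,.1266])
ims=[(np.load('pics/scene_avg.npy'),0.0),(np.load('pics/scene10.npy'),.0195)]
o=[]
for im,op in ims:
    x0,y0=222,168
    d=np.clip(cv2.resize(im[y0:y0+32,x0:x0+32].astype(np.float32),(400,400),interpolation=cv2.INTER_CUBIC)*1.3,0,255).astype(np.uint8)
    kx=.02-op
    c=[((proj('scene',[*(O+(kx+s*.014)*u+(-.117+t*.0085)*v),.1255])[0]+[-.6,-.6]-[x0,y0]+.5)*12.5) for s,t in((1,1),(1,-1),(-1,-1),(-1,1))]
    print(np.round(c))
    e=d.copy(); cv2.polylines(e,[np.int32(c)],True,(0,0,255),1)
    o.append(e)
cv2.imwrite('pics/car.png',np.hstack(o))
E
```

```text
[[133. 121.]
 [196.  99.]
 [258. 153.]
 [194. 177.]]
[[175. 160.]
 [239. 137.]
 [302. 193.]
 [238. 217.]]
```

View pics/car.png

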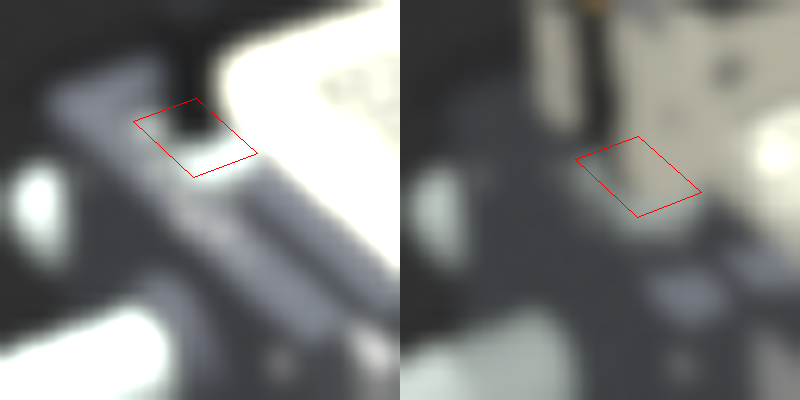

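Request:
carry_out([
  [0.05,0,0],
  [0.05,0,0],
  [0.05,0,0],
  [0.05,0,0],
  [0.05,0,0],
  [0.05,0,0],
], twist=[0,0,0,0,0,0])

```text
clock: 19.63
tool_pos: [0.6032, 0.0101, 0.3103]
orientation: [179.5, 0.8, 171.6]
force: [6.6, -2.0, -4.1]
opening: 0.0154
```

```bash
python3 - <<'E'
from h import *
F=[]
for i in range(8):
    ctrl.snapshot('top'); F.append(ctrl.get_obs()['force'])
print(np.mean(F,0),np.std(F,0)); st(); print(tog([.6247-.02*np.cos(np.radians(8.36)),.0082+.02*np.sin(np.radians(8.36)),.151]))
E
```

```text
[ 6.87624633 -2.47377576 -4.48711205] [0.34746608 0.31637417 0.31661947]
t 20.03 p [0.6032 0.0101 0.3103] o [179.52   0.83 171.63] F [ 6.4 -2.2 -4.3] M [-0.91 -1.95 -0.01] open 0.0153 q [ 19.5  18.  -16.3  -0.  -54.8 -27.8]
('grasp', array([0.6056, 0.0111, 0.151 ]), array([ 0.07, -0.01,  0.  ]))
```

Request:
carry_out([
  [0.1,0,0],
  [0.13,0,0],
  [0.13,0,0],
  [0.13,0,0],
  [0.13,0,0],
  [0.13,0,0],
], twist=[0,0,0,0,0,0])

```text
clock: 20.53
tool_pos: [0.6022, 0.0102, 0.3103]
orientation: [179.5, 0.9, 171.6]
force: [8.1, -2.5, -4.9]
opening: 0.0154
```

```bash
python3 - <<'E'
from h import *
F=[];A=[];B=[]
for i in range(8):
    A.append(ctrl.snapshot('top').astype(float)); F.append(ctrl.get_obs()['force'])
    if i<4:B.append(ctrl.snapshot('scene').astype(float))
print(np.mean(F,0)); st(); print(tog([.6247-.02*np.cos(np.radians(8.36)),.0082+.02*np.sin(np.radians(8.36)),.151]))
t=np.mean(A,0);s=np.mean(B,0)
cv2.imwrite('pics/fin.png',np.hstack([cv2.resize(q,(390,390),interpolation=cv2.INTER_CUBIC) for q in(np.clip(t[135:195,185:245],0,255).astype(np.uint8),np.clip(s[195:255,180:240],0,255).astype(np.uint8))]))
x0,y0=193,212
c=s[y0:y0+24,x0:x0+24]; k=(c[...,2]-c[...,0])/c.mean(2); print((k*100).round(0).astype(int)[7:15,11:18])
E
```

```text
[ 6.96812788 -2.82190055 -4.45984213]
t 21.13 p [0.6023 0.0102 0.3104] o [179.51   0.91 171.64] F [ 6.6 -2.2 -5.1] M [-0.88 -1.96 -0.08] open 0.0152 q [ 19.5  17.8 -16.4  -0.  -54.7 -27.9]
('grasp', array([0.605 , 0.0112, 0.1511]), array([ 0.  , -0.01,  0.01]))
[[15 14  9  8 12 13 11]
 [16 15 14 13 14 15 14]
 [15 15 14 13 14 15 14]
 [14 15 13 12 13 14 14]
 [14 13 12 10 12 14 14]
 [14 14 13 12 13 14 15]
 [13 14 14 14 14 14 15]
 [13 14 15 15 14 14 13]]
```

View pics/fin.png

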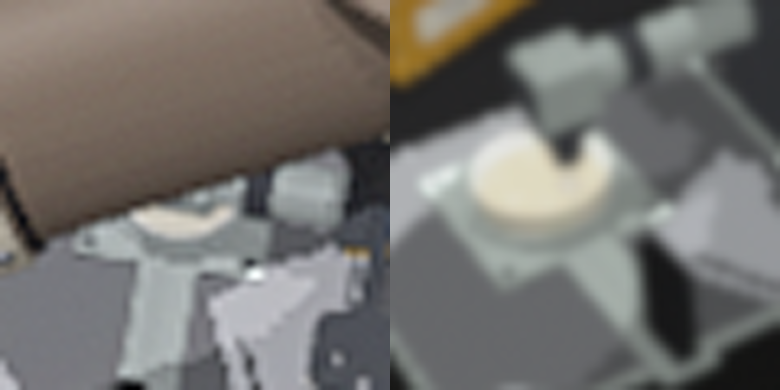

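```bash
python3 -c "
from h import *
print(ctrl.close_job()); st()"
```

```text
the job is handed in; nothing more can be done
None
the job is handed in; nothing more can be done
```

I slid the carrier until the ringed colony sat under the nozzle and let go of it. I then pulled the shutter knob to about half open, and the job was handed in at about 21 s with the gripper still holding the knob. No verdict was reported.

- **Colony:** The first slide left it about 1.7 mm off by my estimate. I gripped the tab again, moved it 1.2 mm in x and in y, and let go. Afterwards both cameras put the colony within about 1 mm of the nozzle axis. The scene view showed it unmoved after the shutter was pulled.
- **Shutter:** The gripper had moved 19.9 mm from the shut position. The steady spring force of about 7.3 N suggests about 19 mm, against 7.5 N at half. The position of the carriage in the scene view roughly agreed, reading nearer 20–22 mm. These do not agree exactly, but all are near half and short of the 30 mm tick. I could not read the pointer against the half tick because the gripper and arm hid it.
- **Other checks:** Every force reading stayed below about 10 N. The pictures show no sign of the light tube being touched or the timer moving. The marker and spare dish were not checked afterwards, but the arm did not work near them.

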